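Stack the preserve tins in the packing rack and tag the order

ROBOT

A 7-joint arm with a two-finger parallel gripper is mounted at the origin on the work surface. World frame = base frame: x ahead of the robot, y to its left, z up, the work surface at z = 0. Lengths are in m, angles in rad, forces in N, time in s.
With the tool pointing down it reaches from about 0.425 to 0.925 m from the base axis. Payload 6.8 kg.
Tool frame: the origin (TCP) lies on the centre line of the jaws, within the pads' length; the fingertips stand 14 mm ahead of it and the grasp point (between the pads) lies 5 mm behind it (r.nose_length is the distance from the TCP to the fingertips, in m); z points along the fingers, y is the direction in which the jaws open and shut (so a half turn about z gives the same grasp; the last joint's range is limited). The gripper opens to 85 mm and grips with 20 to 120 N. Pads are 22 mm wide; open, the fingers measure 114 mm over their backs; the gripper's body (76 mm by 85 mm) begins 54 mm behind the grasp point. The pads swing forward as they close: fully open they stand 13 mm farther back than shut.
Start: joints at [-1.224, 0.477, 0.022, 1.555, -0.011, 1.109, -0.083], TCP at [0.297, 0.606, 0.219] pointing down, gripper open.
Joint ranges: [-2.96, 2.96], [-0.34, 2.1], [-1.41, 1.46], [0.24, 2.44], [-1.37, 4.51], [0.17, 1.92], [-2.96, 2.96]. Speed limits (rad/s): [2.39, 2.39, 3.14, 3.14, 3.14, 3.14, 3.14].

INTERFACE

Orientations are given as a rotation vector (axis times angle).
In Python, from bench import r, imaging, look_for, outline_of gives the robot as it stands. The module is installed in compiled form; this text tells all that it offers.
- The arm moves only by the tool carry_out, never from a script. Its arguments are lists of equal length, an entry for each row: "offset": the shift along the tool's x, y, z as a fraction of full scale, a list of three; "turn": the turn, a rotation vector about the tool's x, y, z as a fraction of full scale, a list of three. A call has 1 to 8 rows; each row is the pose to reach, as a shift and turn from the pose commanded when the call began, along the tool's axes at that moment; what a row does not reach only later rows make up. Full scale, the value 1, is 0.5 m for a shift and 1.5 rad for a turn. A row lasts 1/10 s, in which the tool goes at most 50 mm and 8.59 degrees, less where a joint would pass 70% of its speed; a pose out of reach is approached as far as the arm can. A call with a number of a shift or a turn outside -1 to 1 is refused whole. A call with a gripper value outside its range is refused whole. "hand" is the closure, from 0 (fully open) to 1 (shut), set as the call begins (left out, the last holds). The fingers move at their own pace and stop on an object; "force" is the grip in N (left out, the last holds). Time passes only in rows, so rows that repeat a pose let the fingers close. It gives the time, the measured TCP pose, the force and the opening at its end, in the units of the state.
- r.get_obs(): the state, without advancing time (a new reading comes with each control period).
- imaging.grab_frame(name): name is "side" or "top"; returns a dict with "pixels" (400x640x3 uint8, red, green, blue), "fx", "fy", "cx", "cy" (pixels), "R" (3x3) and "t" (3): a world point X has camera coordinates R X + t. Camera axes: x right, y down, z forward; pixel columns grow to the right and rows downward; lengths in m; the calibration is good to about 2 mm. A picture is of the moment at which its call begins. There is no depth.
- r.hand_in(): hands the job in, once; it reports no verdict.
Trained networks look in the newest picture that a camera, given by its name, has taken for a name from the list of things; names that differ only in an ending like _2 or _b are one class to them, and where a whole thing is asked for, a point or a joint stands for the part that bears it (a point fixed in the world has none). Each returns a list of dicts, best first, with "score" (0 to 1); they miss things now and then, are a little off and sometimes report something else, mostly with a low value. They report only what shows in the picture. A call takes as long as a camera call. They do not tell look-alikes from the thing itself.
- look_for(query, camera): "xyz" ([x, y, z] in m, in the coordinates of the camera as it stood for that picture, good to about 4 mm: the middle of the surface that is visible of it).
- outline_of(query, camera): "region" (400x640 bool, what is visible of it).
The state is a dict: "clock": time; "joints": joint angles; "qvel": joint speeds; "tau": joint torques, N m; "tcp_pos": TCP position; "orientation": TCP orientation; "contact_force": force on the tool from outside, world axes, zero at the start; "moment": the same for the moment, N m; "grip_width": finger opening in m.
Only numpy, scipy, OpenCV 4.12 (cv2) and the standard library are available. Lean on these libraries where they do the work, as an engineer would, in place of code of your own. Each camera call takes 0.05 s, during which the arm holds its last target. There are 200 camera calls.

TASK

First slide the packing rack's fence by its black grip all the way to its end stop, towards the tins' bay, so that the bay fits three tins side by side. Then stack all the tins from the white supply tray in the bay as a lying pyramid, axes along the open direction of the bay and ends evenly lined up in its middle: three on the floor, the others nested in the gaps of the layer below. When the stack is complete, lift the wooden order tag off its hook and stand it in the small white basket, loop end up (it may lean); leave the strawberry punnets and the stack of lids where they are.

Things in the scene. Friction and masses are not known exactly. Their poses are not given: they have to be found in the camera images.
- rack: Plywood packing rack, fixed. Floor board 76 mm (x), y = -85 to 190 mm, 10 mm thick. The tin bay lies between the upright cheek (inner face y = -77 mm) and the sliding fence, open at both x ends and above; both walls rise 40 mm above the board. Origin: on the table under the middle of the 154 mm wide bay as set (fence at its stop); y from cheek to fence, z up. Tins lie along x.
- bay_floor (a point): Centre of the set bay on top of the floor board, 10 mm above the table; axes as the rack's. A tin on the board has its centre 25 mm above this point, one in a gap of the bottom row about 68 mm, one on the third layer about 111 mm.
- fence (a joint): Travel of the sliding aluminium fence with its grip, in m: 0 = fully open, grows as the fence slides towards the cheek (the rack's -y), 0.060 = end stop (three-tin setting). It starts near open, moves with about 5 N of friction and stays where it is left. The fence's face stands at rack y = 137 mm minus the travel.
- grip_top (a point): Middle of the top of the fence's black upright grip: 24 mm along rack x, 22 mm along rack y, 50 mm tall above a low foot, its top 70 mm above the table. The grip's centre stands 43 mm outside (rack +y of) the fence's face, free on both x sides and outside; it slides along rack y. Axes as the rack's.
- supply: White plastic supply tray, fixed, 244 mm (x) by 212 mm (y), floor 4 mm thick, rim and three lanes' ridges 12 mm high above the table; ridges run along x at y = -102, -34, 34, 102 mm, so that tins lie in the lanes with their axes about along x, two to a lane. Origin: centre of its underside.
- stand: Steel hook stand, fixed: round foot 90 mm across, post 14 mm thick up to 195 mm; a hook of 6 mm rod leaves the post near its top towards the stand's -x, dips to its low point and turns up at the end. Origin: centre of the foot's underside, z up.
- hook_low (a point): Low point of the hook (rod's centre line), 59 mm to the stand's -x of the post, 185 mm above the table; the hook's upturned end lies 18 mm farther to -x and its top stands 10 mm above this point. The tag's wire loop hangs here. Axes as the stand's.
- tag_c (a point): Order tag: wooden board 10 mm thick (x), 40 mm wide (y), 90 mm tall (z), 50 g; on its top edge a loop of 5 mm wire, 33 mm wide, open 24 mm high inside. Point: the board's centre. It hangs by the loop, the board's top 21 mm below the hook rod's centre line. Grip it across its width at the top, the hook between the fingers; lift 12 mm (7 frees it, at 18 the board meets the rod), move off to stand -x.
- tag_foot (a point): Middle of the tag's lower edge (45 mm below the board's centre). Axes as the tag's.
- basket_in (a point): White plastic basket with no lid, loose on the table, 400 g: outside 70 mm (its x) by 110 mm (its y), 50 mm high, walls and floor 4 mm. This point: centre of its inner floor, z up.
- tin0_c (a point): Small closed preserve tin, a cylinder 50 mm in diameter and 56 mm long, steel rims and ends, brown label, about 120 g; starts lying in the supply tray. This point: its centre; x is the tin's axis (the other axes turn as it rolls). All tins are alike; may be absent.
- tin1_c (a point): A tin just like tin0, point and axes likewise; may be absent.
- tin2_c (a point): A tin just like tin0, point and axes likewise; may be absent.
- tin3_c (a point): A tin just like tin0, point and axes likewise; may be absent.
- tin4_c (a point): A tin just like tin0, point and axes likewise; may be absent.
- tin5_c (a point): A tin just like tin0, point and axes likewise; may be absent.
- punnet_a_c (a point): Black punnet of strawberries, 96 x 130 mm, 60 mm high, beyond the rack; leave it alone. Point 30 mm above the table under its centre line.
- punnet_b_c (a point): Another such punnet, beyond the supply tray; leave it alone. Point 30 mm above the table under its centre line.
- clamshells_c (a point): Stack of empty clear lids, 110 x 150 mm, about 115 mm high, at the right, on the robot's side of the supply tray; leave it alone. Point 30 mm above the table under its centre line.
Things that resemble listed ones, but are neither listed nor needed, are in the scene too. What is shaped like the part that bears tin1_c but blue or orange is not meant. Leave any red look-alike of the part that bears tin3_c alone.

How it is judged:
On the way, in this order (a step that is already met when the one before it is completed fails the run):
1. the fence is slid to its end stop (value of joint fence above 0.056 m), for 0.3 s.
2. all tins lie stacked in the bay as a pyramid (value of joint fence above 0.056 m and x of tin0_c in the frame of rack between -0.016 and 0.016 m and angle between the x axis of each of tin0_c, tin1_c, tin2_c, tin3_c, tin4_c, tin5_c and the x axis of rack, either way round below 0.17 rad and ((z of tin0_c in the frame of rack between 0.029 and 0.041 m and y of tin0_c in the frame of rack between -0.058 and 0.058 m) or (z of tin0_c in the frame of rack between 0.071 and 0.084 m and y of tin0_c in the frame of rack between -0.036 and -0.014 m) or (z of tin0_c in the frame of rack between 0.071 and 0.084 m and y of tin0_c in the frame of rack between 0.014 and 0.036 m) or (z of tin0_c in the frame of rack between 0.112 and 0.127 m and y of tin0_c in the frame of rack between -0.013 and 0.013 m)) and x of tin1_c in the frame of rack between -0.016 and 0.016 m and ((z of tin1_c in the frame of rack between 0.029 and 0.041 m and y of tin1_c in the frame of rack between -0.058 and 0.058 m) or (z of tin1_c in the frame of rack between 0.071 and 0.084 m and y of tin1_c in the frame of rack between -0.036 and -0.014 m) or (z of tin1_c in the frame of rack between 0.071 and 0.084 m and y of tin1_c in the frame of rack between 0.014 and 0.036 m) or (z of tin1_c in the frame of rack between 0.112 and 0.127 m and y of tin1_c in the frame of rack between -0.013 and 0.013 m)) and x of tin2_c in the frame of rack between -0.016 and 0.016 m and ((z of tin2_c in the frame of rack between 0.029 and 0.041 m and y of tin2_c in the frame of rack between -0.058 and 0.058 m) or (z of tin2_c in the frame of rack between 0.071 and 0.084 m and y of tin2_c in the frame of rack between -0.036 and -0.014 m) or (z of tin2_c in the frame of rack between 0.071 and 0.084 m and y of tin2_c in the frame of rack between 0.014 and 0.036 m) or (z of tin2_c in the frame of rack between 0.112 and 0.127 m and y of tin2_c in the frame of rack between -0.013 and 0.013 m)) and x of tin3_c in the frame of rack between -0.016 and 0.016 m and ((z of tin3_c in the frame of rack between 0.029 and 0.041 m and y of tin3_c in the frame of rack between -0.058 and 0.058 m) or (z of tin3_c in the frame of rack between 0.071 and 0.084 m and y of tin3_c in the frame of rack between -0.036 and -0.014 m) or (z of tin3_c in the frame of rack between 0.071 and 0.084 m and y of tin3_c in the frame of rack between 0.014 and 0.036 m) or (z of tin3_c in the frame of rack between 0.112 and 0.127 m and y of tin3_c in the frame of rack between -0.013 and 0.013 m)) and x of tin4_c in the frame of rack between -0.016 and 0.016 m and ((z of tin4_c in the frame of rack between 0.029 and 0.041 m and y of tin4_c in the frame of rack between -0.058 and 0.058 m) or (z of tin4_c in the frame of rack between 0.071 and 0.084 m and y of tin4_c in the frame of rack between -0.036 and -0.014 m) or (z of tin4_c in the frame of rack between 0.071 and 0.084 m and y of tin4_c in the frame of rack between 0.014 and 0.036 m) or (z of tin4_c in the frame of rack between 0.112 and 0.127 m and y of tin4_c in the frame of rack between -0.013 and 0.013 m)) and x of tin5_c in the frame of rack between -0.016 and 0.016 m and ((z of tin5_c in the frame of rack between 0.029 and 0.041 m and y of tin5_c in the frame of rack between -0.058 and 0.058 m) or (z of tin5_c in the frame of rack between 0.071 and 0.084 m and y of tin5_c in the frame of rack between -0.036 and -0.014 m) or (z of tin5_c in the frame of rack between 0.071 and 0.084 m and y of tin5_c in the frame of rack between 0.014 and 0.036 m) or (z of tin5_c in the frame of rack between 0.112 and 0.127 m and y of tin5_c in the frame of rack between -0.013 and 0.013 m))), for 0.3 s.
3. the tag stands in the basket (x of tag_foot in the frame of basket_in between -0.036 and 0.036 m and y of tag_foot in the frame of basket_in between -0.056 and 0.056 m and z of tag_foot in the frame of basket_in below 0.025 m and angle between tag_c's own z axis and vertical below 1.1 rad), for 0.3 s.
At the end, for the whole second after the job is handed in: Fence within 4 mm of its stop; every tin at rest in the bay, axis along rack x (0.17 rad), centre within 16 mm of the bay's middle in x, on the floor or nested in a gap of the row below (height within 6 mm); tag at rest in the basket, foot within 25 mm of its floor, loop up, leaning under 1.1 rad (all of step 2 and all of step 3 and linear speed of each of tin0, tin1, tin2, tin3, tin4, tin5, tag below 0.02 m/s); the robot touches nothing.
It fails at once if a bystander (punnet or stack of lids) is moved more than 30 mm (distance of any of punnet_a_c, punnet_b_c, clamshells_c from where it was at the start of the episode above 0.03 m).
Of tin0, tin1, tin2, tin3, tin4, tin5 only 4 to 6 are there at a start; the rules pass over those that are not, and their reading is None.
At some moment in a run one of basket may be knocked a few centimetres aside while the robot is not near it.
It also fails if it takes over 210 s, if anything falls off the work surface, if the arm or the gripper's body presses on something with over 40 N, if the wrist force passes 120 N, or if a joint passes its speed limit or range.

## Working session

There is one attempt and no reset: what is moved stays moved. The work goes in short steps, Python scripts to look and compute and a tool call to move; the robot and the scene stay as the last step left them, time stands still between calls to the robot, and variables do not carry over. Pictures are saved under pics/ and viewed, about 12 in all and at most 16, crops included, and the job is handed in when it is done.

Besides the shell and the picture viewer there is one more tool, called after "Request:" in YAML: its name, and indented under it one key for each argument. carry_out: Moves the arm, as the interface text tells. Shift numbers are shares of 0.5 m and turn numbers shares of 1.5 rad, none past 1 either way. Its arguments: {"type":"object","properties":{"offset":{"type":"array","items":{"type":"array","items":{"type":"number","minimum":-1,"maximum":1}}},"turn":{"type":"array","items":{"type":"array","items":{"type":"number","minimum":-1,"maximum":1}}},"hand":{"type":"number"},"force":{"type":"number"}},"required":["offset","turn"]}

```bash
mkdir -p pics
cat > h.py <<'E'
from bench import r, imaging, look_for, outline_of
import numpy as np, cv2
from scipy.spatial.transform import Rotation as Ro
def grab(c): return imaging.grab_frame(c)
def save(f,n,crop=None,s=1):
    p=f["pixels"][:,:,::-1]
    if crop: p=p[crop[1]:crop[3],crop[0]:crop[2]]
    cv2.imwrite('pics/'+n+'.png',cv2.resize(p,None,fx=s,fy=s,interpolation=cv2.INTER_CUBIC))
def world(f,x): return np.array(f["R"]).T@(np.array(x)-np.array(f["t"]))
def proj(f,X):
    c=np.array(f["R"])@np.array(X)+np.array(f["t"]); return np.array([f["fx"]*c[0]/c[2]+f["cx"],f["fy"]*c[1]/c[2]+f["cy"]])
def ray(f,u,v,z):
    R=np.array(f["R"]);o=-R.T@np.array(f["t"]);d=R.T@np.array([(u-f["cx"])/f["fx"],(v-f["cy"])/f["fy"],1]);return o+d*(z-o[2])/d[2]
def st():
    o=r.get_obs();print(round(o["clock"],2),np.round(o["tcp_pos"],4),np.round(o["orientation"],3),np.round(o["contact_force"],1),round(o["grip_width"],4));return o
E
python3 - <<'E'
from h import *
o=st(); print(Ro.from_rotvec(o["orientation"]).as_matrix().round(3), r.nose_length)
ims=[]
for c in("side","top"):
    f=grab(c); save(f,c+'0',s=1.25)
    print(c,"cam at",(-np.array(f["R"]).T@np.array(f["t"])).round(3),f["fx"])
    for q in("rack","fence","grip_top","supply","stand","hook_low","tag_c","basket_in","tin0_c","punnet_a_c","clamshells_c"):
        for d in look_for(q,c)[:9]:
            w=world(f,d["xyz"]); print(q,round(d["score"],2),w.round(3),proj(f,w).round())
E
```

```text
0.0 [0.2962 0.6059 0.2183] [-7.08e-01 -3.06e+00  3.00e-03] [0.  0.2 0.1] 0.0854
[[-0.898  0.439 -0.001]
 [ 0.439  0.898 -0.002]
 [-0.    -0.002 -1.   ]] 0.014
side cam at [0.012 0.576 0.608] 375.1464348615126
rack 0.69 [0.6   0.146 0.013] [251. 267.]
rack 0.41 [ 0.744 -0.165  0.035] [295. 193.]
fence 0.59 [0.599 0.23  0.035] [221. 278.]
grip_top 0.69 [0.597 0.224 0.035] [224. 278.]
supply 0.98 [ 0.481 -0.178  0.004] [367. 229.]
stand 0.72 [0.533 0.37  0.01 ] [185. 341.]
hook_low 0.67 [0.526 0.377 0.01 ] [184. 345.]
tag_c 0.67 [0.478 0.374 0.132] [188. 310.]
tin0_c 0.72 [ 0.449 -0.271  0.043] [395. 208.]
punnet_a_c 0.69 [0.596 0.147 0.008] [252. 269.]
punnet_a_c 0.61 [0.744 0.066 0.038] [238. 224.]
punnet_a_c 0.28 [0.599 0.226 0.034] [223. 278.]
clamshells_c 0.61 [ 0.3   -0.313  0.089] [453. 206.]
top cam at [ 0.381 -0.04   1.111] 379.8035983262118
rack 0.67 [0.6   0.126 0.006] [266. 182.]
rack 0.43 [ 0.58  -0.307  0.047] [416. 188.]
fence 0.59 [0.606 0.222 0.04 ] [231. 176.]
grip_top 0.78 [0.607 0.227 0.041] [230. 176.]
grip_top 0.49 [ 0.496 -0.16   0.046] [364. 217.]
supply 0.64 [ 0.46  -0.287  0.046] [409. 231.]
supply 0.61 [ 0.53  -0.227  0.001] [385. 207.]
stand 0.86 [0.531 0.363 0.01 ] [185. 203.]
stand 0.66 [ 0.316 -0.36   0.105] [443. 285.]
hook_low 0.96 [0.535 0.363 0.01 ] [185. 201.]
tag_c 0.67 [0.479 0.359 0.154] [165. 215.]
basket_in 0.56 [0.424 0.222 0.004] [231. 240.]
basket_in 0.41 [ 0.499 -0.156  0.046] [363. 216.]
tin0_c 0.72 [ 0.461 -0.288  0.046] [410. 230.]
tin0_c 0.41 [ 0.581 -0.308  0.049] [417. 188.]
punnet_a_c 0.92 [0.769 0.049 0.039] [293. 123.]
clamshells_c 0.78 [ 0.313 -0.36   0.104] [444. 286.]
```

View pics/side0.png

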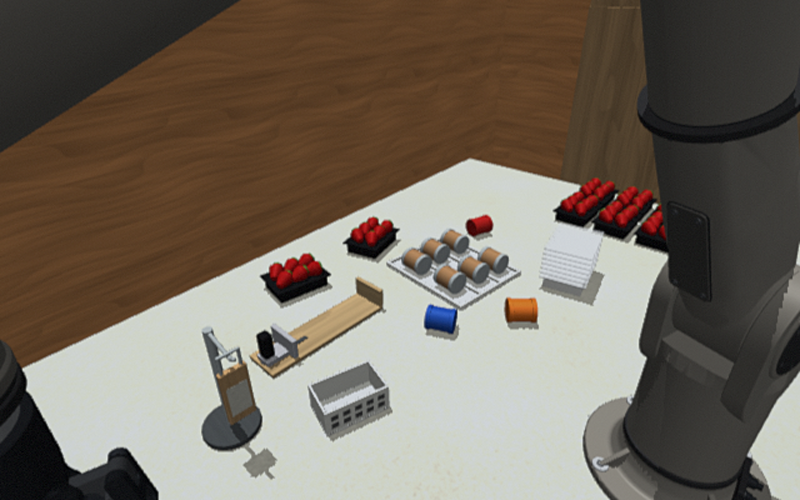

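View pics/top0.png

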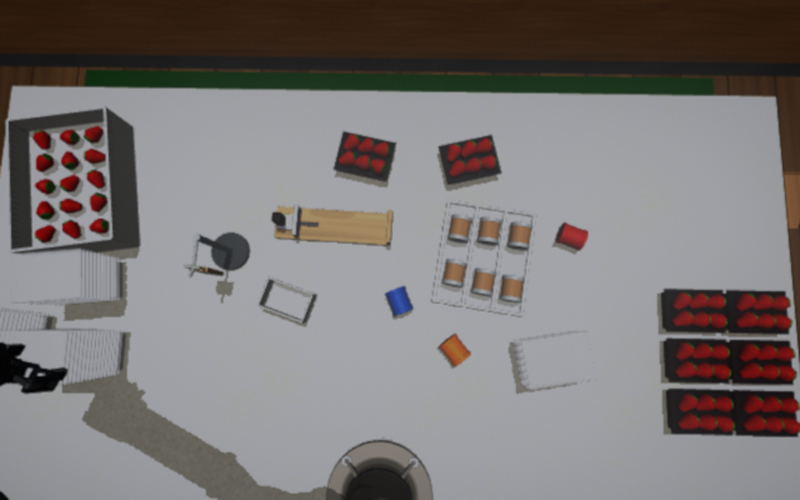

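Six brown tins stand in the tray (scaled top view around (455-520, 228-290)). The blue, orange and red tins are decoys. The rack is at (335,227), the grip at (278,218), the basket at (288,301) and the tag hook at (200,270). Next I'll take close crops for the exact poses.

Run:
```python
from h import *
f=grab("top"); save(f,'t1',(140,155,330,265),4)
img=f["pixels"]; hsv=cv2.cvtColor(img,cv2.COLOR_RGB2HSV)
# brown labels in tray
m=cv2.inRange(hsv,(5,80,60),(18,220,230)); m[:, :345]=0; m[:155]=0;m[245:]=0;m[:,430:]=0
n,l,s,c=cv2.connectedComponentsWithStats(m)
for i in range(1,n):
    if s[i,4]>40:
        ys,xs=np.where(l==i); P=np.array([ray(f,x,y,0.029)[:2] for x,y in zip(xs,ys)])
        (cx,cy),(w,h),a=cv2.minAreaRect(P.astype(np.float32)*1000)
        print("tin",s[i,4],c[i].round(1),P.mean(0).round(4),(w,h,a))
# wood
m=cv2.inRange(hsv,(10,60,90),(25,200,255)); m[:,:210]=0;m[:,322:]=0;m[:160]=0;m[200:]=0
cv2.imwrite('pics/wood.png',m)
n,l,s,c=cv2.connectedComponentsWithStats(m);i=1+np.argmax(s[1:,4]);ys,xs=np.where(l==i)
b=cv2.boxPoints(cv2.minAreaRect(np.stack([xs,ys],1).astype(np.float32)));print(s[i],b)
for p in b: print(ray(f,*p,0.01).round(4))
# white basket via net
for d in outline_of("basket_in","top")[:3]:
    ys,xs=np.where(d["region"]); b=cv2.minAreaRect(np.stack([xs,ys],1).astype(np.float32)); print("bask",d["score"],b,[ray(f,*p,0.05).round(3)[:2] for p in cv2.boxPoints(b)])
for d in outline_of("supply","top")[:2]:
    ys,xs=np.where(d["region"]); b=cv2.minAreaRect(np.stack([xs,ys],1).astype(np.float32)); print("sup",d["score"],b,[ray(f,*p,0.012).round(3)[:2] for p in cv2.boxPoints(b)])
f=grab("side"); save(f,'s1',(140,240,330,370),4)
```

```text
tin 176 [367.7 181.1] [ 0.602  -0.1718] (41.641380310058594, 36.71385192871094, 80.57294464111328)
tin 178 [391.3 183. ] [ 0.5976 -0.2399] (42.382225036621094, 36.10725402832031, 82.15645599365234)
tin 180 [415.7 186.9] [ 0.5875 -0.31  ] (43.10464859008789, 35.37554931640625, 89.12043762207031)
tin 181 [363.4 217.3] [ 0.4963 -0.1599] (41.48281478881836, 35.612388610839844, 79.75492095947266)
tin 185 [386.6 224.5] [ 0.4769 -0.2261] (41.99018478393555, 35.4722785949707, 79.7694091796875)
tin 191 [409.4 229.8] [ 0.4631 -0.2907] (42.740692138671875, 35.8551025390625, 82.36908721923828)
[ 239  167   75   29 1791] [[238.85223 194.01399]
 [239.29822 166.80818]
 [313.14722 168.01881]
 [312.70123 195.22462]]
[0.5599 0.2046 0.01  ]
[0.6419 0.2071 0.01  ]
[ 0.6422 -0.0125  0.01  ]
[ 0.5605 -0.013   0.01  ]
bask 0.75 ((229.4519500732422, 239.4990692138672), (41.43641662597656, 25.263145446777344), 19.536653518676758) [array([0.409, 0.282]), array([0.476, 0.262]), array([0.439, 0.15 ]), array([0.373, 0.171])]
bask 0.21 ((387.2755126953125, 206.63682556152344), (74.84191131591797, 83.67227172851562), 8.880659103393555) [array([ 0.423, -0.104]), array([ 0.66 , -0.138]), array([ 0.63 , -0.348]), array([ 0.396, -0.308])]
bask 0.17 ((229.5, 176.5), (25.0, 23.0), 90.0) [array([0.64, 0.26]), array([0.641, 0.194]), array([0.568, 0.19 ]), array([0.567, 0.256])]
sup 0.76 ((387.5542907714844, 206.71478271484375), (75.67233276367188, 84.16155242919922), 8.652542114257812) [array([ 0.424, -0.106]), array([ 0.67, -0.14]), array([ 0.64 , -0.361]), array([ 0.396, -0.32 ])]
```

View pics/t1.png

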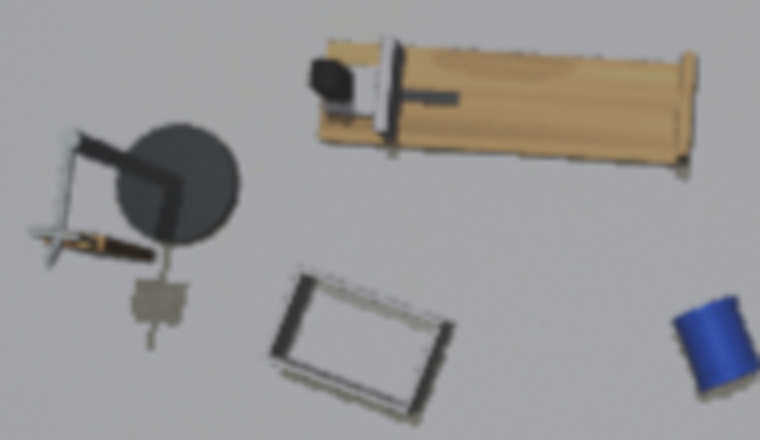

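View pics/s1.png

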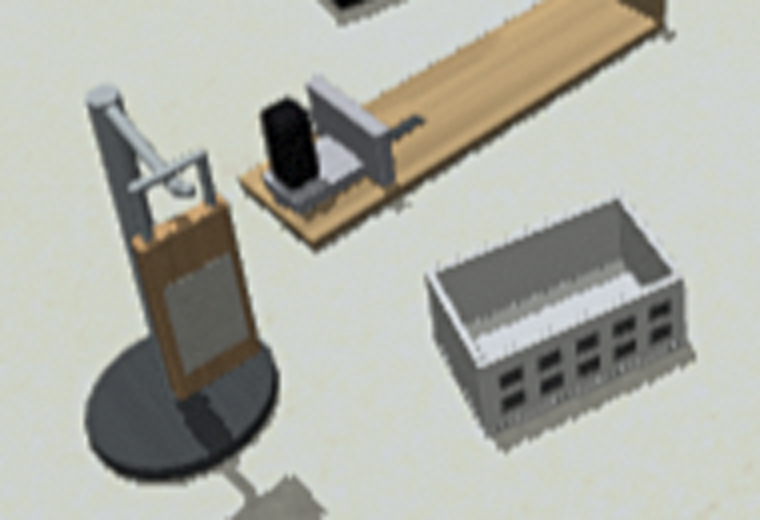

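```bash
cat > fit.py <<'E'
from h import *
from scipy.optimize import least_squares
def fit(fs,obs,x0):
    # obs: (cam,u,v,local xyz); pose x,y,yaw
    def P(p,L):
        c,s=np.cos(p[2]),np.sin(p[2]); return [p[0]+c*L[0]-s*L[1],p[1]+s*L[0]+c*L[1],L[2]]
    f=lambda p:np.concatenate([proj(fs[c],P(p,L))-[u,v] for c,u,v,L in obs])
    s=least_squares(f,x0,loss='soft_l1'); return s.x, s.fun.reshape(-1,2).round(1)
E
python3 - <<'E'
from fit import *
fs={c:grab(c) for c in("top","side")}
T=lambda u,v,L:("top",140+u/4-.4,155+v/4-.4,L)
S=lambda u,v,L:("side",140+u/4-.4,240+v/4-.4,L)
rk=[T(330,40,(.038,.190,.01)),T(320,142,(-.038,.19,.01)),T(697,52,(.038,-.085,.05)),T(692,160,(-.038,-.085,.05)),
 S(238,180,(.038,.19,.01)),S(315,238,(-.038,.19,.01)),S(662,22,(-.038,-.077,.01))]
p,e=fit(fs,rk,[.6,.07,0]);print("rack",p.round(4),e.tolist())
bk=[T(302,267,(.035,.055,.05)),T(455,322,(.035,-.055,.05)),T(415,412,(-.035,-.055,.05)),T(272,357,(-.035,.055,.05)),
 S(428,275,(.035,.055,.05)),S(615,200,(.035,-.055,.05)),S(683,278,(-.035,-.055,.05)),S(478,362,(-.035,.055,.05))]
p,e=fit(fs,bk,[.42,.22,-.3]);print("bask",p.round(4),e.tolist())
sd=[T(178,184,(0,0,.01)),T(72,140,(0,0,.195)),T(50,264,(-.077,0,.195)),T(65,238,(-.059,0,.185)),S(105,96,(0,0,.195)),S(185,190,(-.077,0,.190)),S(182,390,(0,0,.01))]
p,e=fit(fs,sd,[.53,.37,0]);print("stand",p.round(4),e.tolist())
# grip top
print("grip", ray(fs["top"],140+331/4-.4,155+75/4-.4,.07), ray(fs["side"],140+288/4-.4,240+103/4-.4,.07))
E
```

```text
rack [ 0.6002  0.0707 -0.0506] [[0.1, -0.0], [-0.1, -0.4], [0.2, 0.0], [-0.5, -0.8], [0.7, -0.6], [0.2, 1.3], [-0.1, 0.7]]
bask [ 0.4257  0.2189 -0.3362] [[-0.1, -0.9], [-2.1, -1.0], [-1.4, 0.1], [-2.1, -0.0], [-0.4, -1.2], [1.9, -2.4], [1.2, -0.6], [0.7, 1.3]]
stand [ 0.5389  0.365  -0.097 ] [[0.1, -0.5], [-0.2, -0.7], [-0.1, -0.8], [-0.8, -1.1], [0.1, 0.0], [2.1, 1.3], [0.6, 0.7]]
grip [0.6080385  0.24045355 0.07      ] [0.61489024 0.23901433 0.07      ]
```

```bash
cat >> h.py <<'E'
RK=np.array([.6002,.0707,-.0506])
def rk(x,y,z,yaw=0):
    c,s=np.cos(RK[2]),np.sin(RK[2]); return [RK[0]+c*x-s*y,RK[1]+s*x+c*y,z,RK[2]+yaw]
def plan(*tg,start=None):
    """targets x,y,z,yaw (heading of tool y), tool down -> offset/turn rows from measured pose"""
    o=r.get_obs(); M=Ro.from_rotvec(o["orientation"]); p=np.array(o["tcp_pos"])
    if start is not None: p=np.array(start[:3]); M=down(start[3])
    for t in tg:
        rv=(M.inv()*down(t[3])).as_rotvec()
        print("off",(M.inv().apply(np.array(t[:3])-p)/.5).round(4).tolist(),"turn",(rv/1.5).round(4).tolist())
def down(yaw):
    c,s=np.cos(yaw),np.sin(yaw); return Ro.from_matrix(np.array([[-s,c,0],[c,s,0],[0,0,-1]]).T if 0 else np.stack([[-s,c,0],[c,s,0],[0,0,-1]],1))
E
python3 - <<'E'
from h import *
o=r.get_obs()
g=rk(0,.170,.16)
plan([.2962,.6059,.32,1.116],[.45,.42,.32,.5],rk(0,.170,.30),g)
E
```

```text
off [0.0001, -0.0012, -0.2014] turn [0.0, -0.0, -0.0]
off [-0.4395, -0.2001, -0.2014] turn [0.0, -0.0, 0.4106]
off [-0.8826, -0.3831, -0.1614] turn [-0.0, -0.0, 0.7777]
off [-0.8826, -0.3831, 0.1186] turn [-0.0, -0.0, 0.7777]
```

Request:
carry_out:
  offset:
    - [0,0,-0.1]
    - [0,0,-0.2]
    - [-0.08,-0.035,-0.2]
    - [-0.17,-0.075,-0.2]
    - [-0.26,-0.115,-0.2]
    - [-0.35,-0.155,-0.2]
    - [-0.44,-0.19,-0.2]
    - [-0.53,-0.23,-0.2]
  turn:
    - [0,0,0]
    - [0,0,0.1]
    - [0,0,0.2]
    - [0,0,0.3]
    - [0,0,0.4]
    - [0,0,0.5]
    - [0,0,0.6]
    - [0,0,0.7]
  hand: 0
  force: 40

```text
clock: 2.3
tcp_pos: [0.4851, 0.3853, 0.3196]
orientation: [-2.153, -2.287, -0.001]
contact_force: [1.1, 0.0, -0.0]
grip_width: 0.0854
```

Run:
```python
from h import *
st(); plan(rk(0,.170,.30),rk(0,.170,.15),rk(0,.170,.05))
```

```text
2.3 [0.4851 0.3853 0.3196] [-2.153e+00 -2.287e+00 -1.000e-03] [ 1.1  0.  -0. ] 0.0854
off [-0.3039, 0.2296, 0.039] turn [0.0002, -0.0005, 0.0739]
off [-0.3041, 0.2295, 0.339] turn [0.0002, -0.0005, 0.0739]
off [-0.3043, 0.2294, 0.539] turn [0.0002, -0.0005, 0.0739]
```

Request:
carry_out:
  offset:
    - [-0.08,0.06,0]
    - [-0.16,0.12,0.02]
    - [-0.23,0.175,0.04]
    - [-0.304,0.2296,0.06]
    - [-0.304,0.2296,0.16]
    - [-0.304,0.2296,0.26]
    - [-0.304,0.2296,0.34]
    - [-0.304,0.2296,0.34]
  turn:
    - [0,0,0.03]
    - [0,0,0.07]
    - [0,0,0.074]
    - [0,0,0.074]
    - [0,0,0.074]
    - [0,0,0.074]
    - [0,0,0.074]
    - [0,0,0.074]

```text
clock: 3.1
tcp_pos: [0.6045, 0.2412, 0.1434]
orientation: [-2.268, -2.169, 0.017]
contact_force: [0.2, -0.0, 0.2]
grip_width: 0.0855
```

Run:
```python
from h import *
st(); plan(rk(0,.170,.05)); f=grab("side"); save(f,'s2',(170,220,330,340),4)
```

```text
3.1 [0.6045 0.2412 0.1434] [-2.268 -2.169  0.017] [ 0.2 -0.   0.2] 0.0855
off [-0.0001, 0.0106, 0.1867] turn [-0.0065, 0.0036, 0.0039]
```

View pics/s2.png

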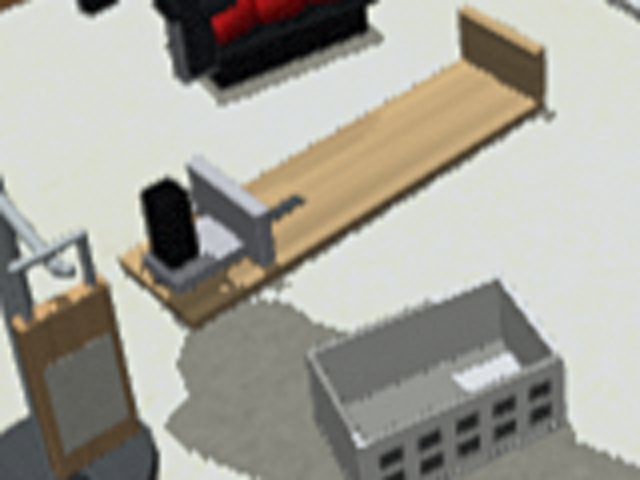

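Run:
```python
from h import *
o=st(); f=grab("side"); save(f,'s3'); print(proj(f,o["tcp_pos"]),-np.array(f["R"]).T@f["t"]); g=grab("top"); print(proj(g,o["tcp_pos"]))
a=np.hstack([f["pixels"],g["pixels"]])[:,:,::-1]; cv2.imwrite('pics/b3.png',cv2.resize(a,(800,250)))
```

```text
3.15 [0.6069 0.242  0.1472] [-2.27  -2.17   0.008] [ 0.3 -0.5  1.1] 0.0852
[207.19558247 238.85685119] [0.0121335  0.57647621 0.60758372]
[214.10514465 167.30095254]
```

View pics/b3.png

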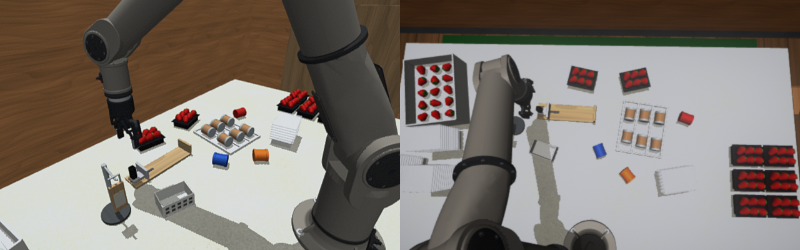

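The gripper (side view around (125,125)) is hanging above the black grip at (132,168). The pose settles about 3 mm late, so I'll leave rows for settling.

Run:
```python
from h import *
st(); plan(rk(0,.170,.05),rk(0,.1,.05))
```

```text
3.25 [0.61   0.243  0.1515] [2.27  2.17  0.004] [0.8 0.1 0.2] 0.085
off [-0.0055, -0.0028, 0.2031] turn [0.0018, -0.0008, 0.0037]
off [-0.1454, -0.0036, 0.2029] turn [0.0018, -0.0008, 0.0037]
```

Request:
carry_out:
  offset:
    - [0,0,0.08]
    - [0,0,0.15]
    - [0,0,0.2]
    - [0,0,0.2]
    - [0,0,0.2]
    - [0,0,0.2]
  turn:
    - [0,0,0]
    - [0,0,0]
    - [0,0,0]
    - [0,0,0]
    - [0,0,0]
    - [0,0,0]

```text
clock: 3.85
tcp_pos: [0.6109, 0.2434, 0.0525]
orientation: [2.27, 2.17, 0.008]
contact_force: [0.9, 0.9, 0.1]
grip_width: 0.0852
```

Request:
carry_out:
  offset:
    - [0,0,0]
    - [0,0,0]
    - [0,0,0]
    - [0,0,0]
    - [0,0,0]
    - [0,0,0]
    - [0,0,0]
    - [0,0,0]
  turn:
    - [0,0,0]
    - [0,0,0]
    - [0,0,0]
    - [0,0,0]
    - [0,0,0]
    - [0,0,0]
    - [0,0,0]
    - [0,0,0]
  hand: 1
  force: 40

```text
clock: 4.65
tcp_pos: [0.6099, 0.2426, 0.0499]
orientation: [2.27, 2.17, 0.003]
contact_force: [4.2, -0.4, 2.9]
grip_width: 0.0224
```

Run:
```python
from h import *
st(); plan(rk(0,.170,.05),rk(0,.12,.05))
```

```text
4.65 [0.6099 0.2426 0.0499] [2.27  2.17  0.003] [ 4.2 -0.4  2.9] 0.0224
off [-0.0044, -0.002, -0.0001] turn [0.0015, -0.0005, 0.0035]
off [-0.1044, -0.0025, -0.0002] turn [0.0015, -0.0005, 0.0035]
```

Request:
carry_out:
  offset:
    - [-0.02,0,0]
    - [-0.04,0,0]
    - [-0.06,-0.001,0]
    - [-0.08,-0.002,0]
    - [-0.095,-0.002,0]
    - [-0.104,-0.002,0]
    - [-0.106,-0.002,0]
    - [-0.106,-0.002,0]
  turn:
    - [0,0,0]
    - [0,0,0]
    - [0,0,0]
    - [0,0,0]
    - [0,0,0]
    - [0,0,0]
    - [0,0,0]
    - [0,0,0]

```text
clock: 5.45
tcp_pos: [0.6074, 0.1912, 0.05]
orientation: [2.269, 2.17, 0.008]
contact_force: [8.3, 3.4, 0.0]
grip_width: 0.0229
```

Request:
carry_out:
  offset:
    - [-0.004,0,0]
    - [-0.008,0,0]
    - [-0.01,0,0]
    - [-0.01,0,0]
  turn:
    - [0,0,0]
    - [0,0,0]
    - [0,0,0]
    - [0,0,0]

```text
clock: 5.85
tcp_pos: [0.6073, 0.1898, 0.0501]
orientation: [-2.268, -2.173, -0.013]
contact_force: [9.8, 9.4, -2.0]
grip_width: 0.0229
```

Request:
carry_out:
  offset:
    - [-0.005,0,0]
    - [-0.01,0,0]
    - [-0.012,0,0]
    - [-0.012,0,0]
  turn:
    - [0,0,0]
    - [0,0,0]
    - [0,0,0]
    - [0,0,0]

```text
clock: 6.25
tcp_pos: [0.6073, 0.1896, 0.0502]
orientation: [-2.262, -2.175, -0.021]
contact_force: [10.0, 20.6, -6.2]
grip_width: 0.0227
```

Request:
carry_out:
  offset:
    - [0.01,0,0]
    - [0.015,0,0]
    - [0.015,0,0]
    - [0.015,0,0]
    - [0.015,0,0]
  turn:
    - [0,0,0]
    - [0,0,0]
    - [0,0,0]
    - [0,0,0]
    - [0,0,0]
  hand: 0

```text
clock: 6.75
tcp_pos: [0.6047, 0.1852, 0.0491]
orientation: [-2.272, -2.17, 0.002]
contact_force: [0.4, 0.1, 0.6]
grip_width: 0.0853
```

Run:
```python
from h import *
st()
```

```text
6.75 [0.6047 0.1852 0.0491] [-2.272e+00 -2.170e+00  2.000e-03] [0.4 0.1 0.6] 0.0853
```

```bash
cat >> h.py <<'E'
def path(*wp,step=.04,settle=2,start=None):
    """wp: x,y,z,yaw; prints chunks of <=8 rows, each relative to the pose at its start"""
    o=r.get_obs(); print(round(o["clock"],1),np.round(o["tcp_pos"],4))
    cur=(np.array(o["tcp_pos"]),Ro.from_rotvec(o["orientation"])) if start is None else (np.array(start[:3]),down(start[3]))
    pts=[]; p,M=cur
    y=M.as_matrix()[:,1]; yw=np.arctan2(y[1],y[0])
    for t in wp:
        t=np.array(t,float); q=np.append(p,yw); n=max(1,int(np.ceil(max(np.linalg.norm(t[:3]-p)/step,abs(t[3]-yw)/.12))))
        pts+=[q+(t-q)*k/n for k in range(1,n+1)]; p,yw=t[:3],t[3]
    pts+=[pts[-1]]*settle
    p,M=cur
    for i in range(0,len(pts),8):
        ch=pts[i:i+8]
        print('"offset":',[(M.inv().apply(a[:3]-p)/.5).round(3).tolist() for a in ch])
        print('"turn":',[[0,0]+[round((M.inv()*down(a[3])).as_rotvec()[2]/1.5,3)] for a in ch])
        p,M=ch[-1][:3],down(ch[-1][3])
TY=-.126
TINS=dict(a=(.4963,-.1599),b=(.602,-.1718),c=(.4769,-.2261),d=(.5976,-.2399),e=(.4631,-.2907),f=(.5875,-.31))
def tin(k,z): return [*TINS[k],z,TY]
E
python3 - <<'E'
from h import *
path(rk(0,.115,.17),tin('a',.17),tin('a',.09))
E
```

```text
6.8 [0.6047 0.1852 0.0491]
"offset": [[0.0, 0.001, -0.06], [0.0, 0.001, -0.121], [0.0, 0.002, -0.181], [0.001, 0.002, -0.242], [-0.069, -0.016, -0.242], [-0.139, -0.035, -0.242], [-0.209, -0.054, -0.242], [-0.28, -0.073, -0.242]]
"turn": [[0, 0, np.float64(0.001)], [0, 0, np.float64(0.002)], [0, 0, np.float64(0.002)], [0, 0, np.float64(0.003)], [0, 0, np.float64(0.008)], [0, 0, np.float64(0.013)], [0, 0, np.float64(0.018)], [0, 0, np.float64(0.023)]]
"offset": [[-0.071, -0.016, 0.0], [-0.141, -0.033, 0.0], [-0.212, -0.049, 0.0], [-0.283, -0.065, 0.0], [-0.353, -0.081, 0.0], [-0.424, -0.098, 0.0], [-0.424, -0.098, 0.053], [-0.424, -0.098, 0.107]]
"turn": [[0, 0, np.float64(0.005)], [0, 0, np.float64(0.01)], [0, 0, np.float64(0.015)], [0, 0, np.float64(0.02)], [0, 0, np.float64(0.025)], [0, 0, np.float64(0.03)], [0, 0, np.float64(0.03)], [0, 0, np.float64(0.03)]]
"offset": [[0.0, 0.0, 0.053], [0.0, 0.0, 0.053], [0.0, 0.0, 0.053]]
"turn": [[0, 0, np.float64(0.0)], [0, 0, np.float64(0.0)], [0, 0, np.float64(0.0)]]
```

Request:
carry_out:
  offset:
    - [0.0,0.001,-0.06]
    - [0.0,0.001,-0.121]
    - [0.0,0.002,-0.181]
    - [0.001,0.002,-0.242]
    - [-0.069,-0.016,-0.242]
    - [-0.139,-0.035,-0.242]
    - [-0.209,-0.054,-0.242]
    - [-0.28,-0.073,-0.242]
  turn:
    - [0,0,0.001]
    - [0,0,0.002]
    - [0,0,0.002]
    - [0,0,0.003]
    - [0,0,0.008]
    - [0,0,0.013]
    - [0,0,0.018]
    - [0,0,0.023]

```text
clock: 7.55
tcp_pos: [0.5615, 0.0462, 0.1704]
orientation: [-2.309, -2.13, 0.0]
contact_force: [0.7, -0.1, 0.4]
grip_width: 0.0848
```

Request:
carry_out:
  offset:
    - [-0.071,-0.016,0.0]
    - [-0.141,-0.033,0.0]
    - [-0.212,-0.049,0.0]
    - [-0.283,-0.065,0.0]
    - [-0.353,-0.081,0.0]
    - [-0.424,-0.098,0.0]
    - [-0.424,-0.098,0.053]
    - [-0.424,-0.098,0.107]
  turn:
    - [0,0,0.005]
    - [0,0,0.01]
    - [0,0,0.015]
    - [0,0,0.02]
    - [0,0,0.025]
    - [0,0,0.03]
    - [0,0,0.03]
    - [0,0,0.03]

```text
clock: 8.35
tcp_pos: [0.4965, -0.1616, 0.1171]
orientation: [2.358, 2.073, 0.003]
contact_force: [1.1, 1.0, 0.1]
grip_width: 0.0855
```

Request:
carry_out:
  offset:
    - [0.0,0.0,0.053]
    - [0.0,0.0,0.053]
    - [0.0,0.0,0.053]
    - [0,0,0.053]
    - [0,0,0.053]
  turn:
    - [0,0,0]
    - [0,0,0]
    - [0,0,0]
    - [0,0,0]
    - [0,0,0]

```text
clock: 8.85
tcp_pos: [0.4976, -0.1597, 0.0916]
orientation: [2.354, 2.078, 0.003]
contact_force: [-0.3, -0.1, 0.4]
grip_width: 0.0857
```

```bash
sed -i 's/round((M.inv()\*down(a\[3\])).as_rotvec()\[2\]\/1.5,3)/round(float((M.inv()*down(a[3])).as_rotvec()[2])\/1.5,3)/' h.py
python3 - <<'E'
from h import *
f=grab("top"); save(f,'t4',(200,155,440,275),3.3)
path(tin('a',.028),step=.03)
E
```

```text
8.9 [ 0.4975 -0.1596  0.0915]
"offset": [[-0.0, -0.001, 0.042], [-0.001, -0.002, 0.085], [-0.001, -0.003, 0.127], [-0.001, -0.003, 0.127], [-0.001, -0.003, 0.127]]
"turn": [[0, 0, 0.0], [0, 0, 0.001], [0, 0, 0.001], [0, 0, 0.001], [0, 0, 0.001]]
```

View pics/t4.png

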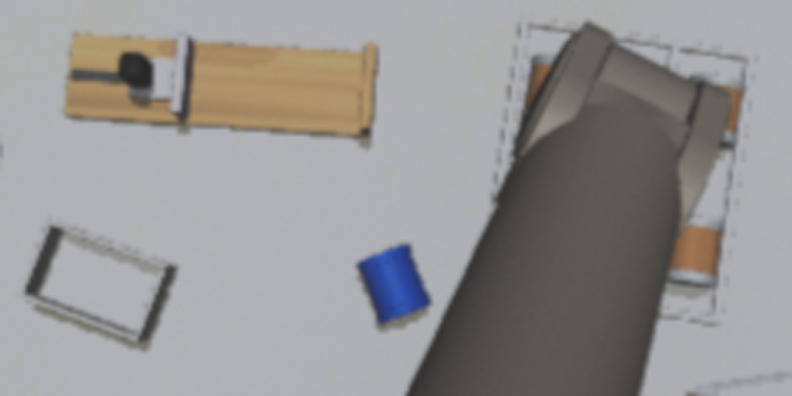

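The fence is at its stop (face at crop (182,80)), and the tin is below the gripper. Grasping now.

Request:
carry_out:
  offset:
    - [0,-0.001,0.042]
    - [-0.001,-0.002,0.085]
    - [-0.001,-0.003,0.127]
    - [-0.001,-0.003,0.127]
    - [-0.001,-0.003,0.127]
  turn:
    - [0,0,0]
    - [0,0,0.001]
    - [0,0,0.001]
    - [0,0,0.001]
    - [0,0,0.001]

```text
clock: 9.4
tcp_pos: [0.4954, -0.1599, 0.0274]
orientation: [2.357, 2.077, 0.0]
contact_force: [-0.6, 0.5, 0.3]
grip_width: 0.0854
```

Request:
carry_out:
  offset:
    - [0,0,0]
    - [0,0,0]
    - [0,0,0]
    - [0,0,0]
    - [0,0,0]
    - [0,0,0]
  turn:
    - [0,0,0]
    - [0,0,0]
    - [0,0,0]
    - [0,0,0]
    - [0,0,0]
    - [0,0,0]
  hand: 1
  force: 30

```text
clock: 10.0
tcp_pos: [0.496, -0.1601, 0.0282]
orientation: [2.356, 2.076, 0.003]
contact_force: [-1.7, 0.1, 7.9]
grip_width: 0.0555
```

Run:
```python
from h import *
path(tin('a',.14),rk(0,-.0515,.14),rk(0,-.0515,.09))
```

```text
10.0 [ 0.496  -0.1601  0.0282]
"offset": [[0.0, 0.0, -0.075], [0.0, 0.001, -0.149], [0.0, 0.001, -0.224], [0.064, 0.027, -0.223], [0.127, 0.053, -0.223], [0.191, 0.079, -0.223], [0.254, 0.105, -0.223], [0.318, 0.131, -0.223]]
"turn": [[0, 0, -0.0], [0, 0, -0.0], [0, 0, -0.0], [0, 0, -0.009], [0, 0, -0.017], [0, 0, -0.025], [0, 0, -0.034], [0, 0, -0.042]]
"offset": [[0.062, 0.03, 0.0], [0.062, 0.03, 0.05], [0.062, 0.03, 0.1], [0.062, 0.03, 0.1], [0.062, 0.03, 0.1]]
"turn": [[0, 0, -0.008], [0, 0, -0.008], [0, 0, -0.008], [0, 0, -0.008], [0, 0, -0.008]]
```

Request:
carry_out:
  offset:
    - [0,0,-0.075]
    - [0,0.001,-0.149]
    - [0,0.001,-0.224]
    - [0.064,0.027,-0.223]
    - [0.127,0.053,-0.223]
    - [0.191,0.079,-0.223]
    - [0.254,0.105,-0.223]
    - [0.318,0.131,-0.223]
  turn:
    - [0,0,0]
    - [0,0,0]
    - [0,0,0]
    - [0,0,-0.009]
    - [0,0,-0.017]
    - [0,0,-0.025]
    - [0,0,-0.034]
    - [0,0,-0.042]

```text
clock: 10.8
tcp_pos: [0.5805, -0.009, 0.1389]
orientation: [2.29, 2.151, 0.001]
contact_force: [0.4, -0.4, -1.6]
grip_width: 0.0554
```

Request:
carry_out:
  offset:
    - [0.062,0.03,0.0]
    - [0.062,0.03,0.05]
    - [0.062,0.03,0.1]
    - [0.062,0.03,0.1]
    - [0.062,0.03,0.1]
    - [0.062,0.03,0.1]
  turn:
    - [0,0,-0.008]
    - [0,0,-0.008]
    - [0,0,-0.008]
    - [0,0,-0.008]
    - [0,0,-0.008]
    - [0,0,-0.008]

```text
clock: 11.4
tcp_pos: [0.5979, 0.0194, 0.0898]
orientation: [2.277, 2.162, 0.003]
contact_force: [0.4, -0.2, -2.2]
grip_width: 0.0555
```

Run:
```python
from h import *
f=grab("side"); save(f,'s5',(200,200,340,300),5)
path(rk(0,-.0515,.037),step=.02)
```

```text
11.4 [0.598  0.0194 0.0899]
"offset": [[-0.0, -0.0, 0.035], [-0.0, -0.001, 0.071], [-0.0, -0.001, 0.106], [-0.0, -0.001, 0.106], [-0.0, -0.001, 0.106]]
"turn": [[0, 0, -0.0], [0, 0, -0.0], [0, 0, -0.001], [0, 0, -0.001], [0, 0, -0.001]]
```

View pics/s5.png

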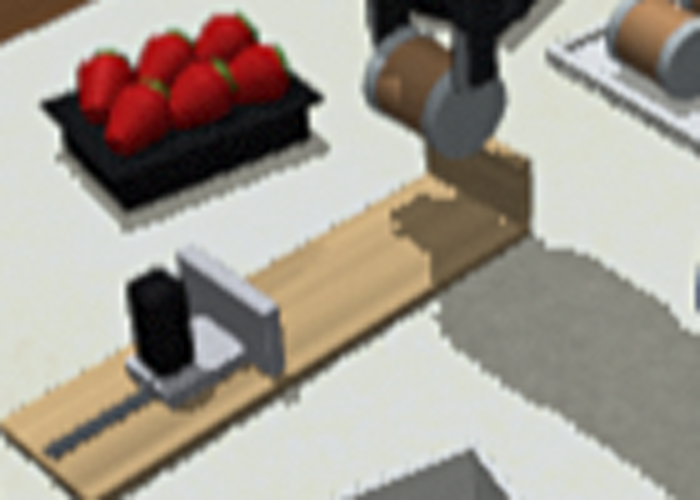

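Request:
carry_out:
  offset:
    - [0,0,0.035]
    - [0,-0.001,0.071]
    - [0,-0.001,0.1]
    - [0,-0.001,0.109]
    - [0,-0.001,0.109]
    - [0,-0.001,0.109]
  turn:
    - [0,0,0]
    - [0,0,0]
    - [0,0,0]
    - [0,0,0]
    - [0,0,0]
    - [0,0,0]

```text
clock: 12.05
tcp_pos: [0.5967, 0.0209, 0.0342]
orientation: [-2.276, -2.165, -0.002]
contact_force: [-0.8, 5.3, -0.8]
grip_width: 0.0551
```

Request:
carry_out:
  offset:
    - [0.003,0,0.001]
    - [0.003,0,0.002]
    - [0.003,0,0.002]
    - [0.003,0,0.002]
  turn:
    - [0,0,0]
    - [0,0,0]
    - [0,0,0]
    - [0,0,0]

```text
clock: 12.45
tcp_pos: [0.5968, 0.0212, 0.0341]
orientation: [-2.278, -2.164, -0.001]
contact_force: [-2.7, 3.4, 9.4]
grip_width: 0.055
```

Request:
carry_out:
  offset:
    - [0,0,0]
    - [0,0,0]
    - [0,0,0]
    - [0,0,0]
    - [0,0,0]
  turn:
    - [0,0,0]
    - [0,0,0]
    - [0,0,0]
    - [0,0,0]
    - [0,0,0]
  hand: 0

```text
clock: 12.95
tcp_pos: [0.5965, 0.021, 0.0327]
orientation: [2.278, 2.164, -0.0]
contact_force: [-0.5, 0.2, -0.4]
grip_width: 0.0856
```

Run:
```python
from h import *
o=r.get_obs(); p=list(o["tcp_pos"])
path([p[0],p[1],.14,RK[2]],tin('b',.14),tin('b',.025),settle=3)
```

```text
12.9 [0.5965 0.021  0.0327]
"offset": [[-0.0, -0.0, -0.072], [-0.0, -0.0, -0.143], [-0.0, -0.0, -0.215], [-0.077, 0.006, -0.215], [-0.154, 0.012, -0.215], [-0.231, 0.018, -0.215], [-0.308, 0.025, -0.215], [-0.385, 0.031, -0.214]]
"turn": [[0, 0, -0.0], [0, 0, -0.0], [0, 0, -0.0], [0, 0, 0.01], [0, 0, 0.02], [0, 0, 0.03], [0, 0, 0.04], [0, 0, 0.05]]
"offset": [[0.0, 0.0, 0.077], [0.0, 0.0, 0.153], [0.0, 0.0, 0.23], [0.0, 0.0, 0.23], [0.0, 0.0, 0.23], [0.0, 0.0, 0.23]]
"turn": [[0, 0, 0.0], [0, 0, 0.0], [0, 0, 0.0], [0, 0, 0.0], [0, 0, 0.0], [0, 0, 0.0]]
```

Request:
carry_out:
  offset:
    - [0,0,-0.072]
    - [0,0,-0.143]
    - [0,0,-0.215]
    - [-0.08,0.006,-0.215]
    - [-0.16,0.012,-0.215]
    - [-0.24,0.018,-0.215]
    - [-0.32,0.025,-0.215]
    - [-0.385,0.031,-0.214]
  turn:
    - [0,0,0]
    - [0,0,0]
    - [0,0,0]
    - [0,0,0.01]
    - [0,0,0.02]
    - [0,0,0.03]
    - [0,0,0.04]
    - [0,0,0.05]

```text
clock: 13.75
tcp_pos: [0.6018, -0.1747, 0.14]
orientation: [2.359, 2.074, -0.001]
contact_force: [1.1, 0.4, -0.1]
grip_width: 0.0854
```

Request:
carry_out:
  offset:
    - [0,0,0]
    - [0,0,0.05]
    - [0,0,0.1]
    - [0,0,0.153]
    - [0,0,0.2]
    - [0,0,0.23]
    - [0,0,0.23]
    - [0,0,0.23]
  turn:
    - [0,0,0]
    - [0,0,0]
    - [0,0,0]
    - [0,0,0]
    - [0,0,0]
    - [0,0,0]
    - [0,0,0]
    - [0,0,0]

```text
clock: 14.55
tcp_pos: [0.6026, -0.1718, 0.0253]
orientation: [2.356, 2.077, 0.0]
contact_force: [0.4, -0.2, 0.5]
grip_width: 0.0855
```

Request:
carry_out:
  offset:
    - [0,0,0]
    - [0,0,0]
    - [0,0,0]
    - [0,0,0]
    - [0,0,0]
    - [0,0,0]
  turn:
    - [0,0,0]
    - [0,0,0]
    - [0,0,0]
    - [0,0,0]
    - [0,0,0]
    - [0,0,0]
  hand: 1

```text
clock: 15.15
tcp_pos: [0.6029, -0.1721, 0.0261]
orientation: [2.356, 2.076, 0.002]
contact_force: [-2.4, 0.1, 7.5]
grip_width: 0.0552
```

Run:
```python
from h import *
f=grab("side")
save(f,'s6',(240,200,440,300),4)
path(tin('b',.14),rk(0,.0515,.14),rk(0,.0515,.06))
```

```text
15.2 [ 0.6029 -0.172   0.0261]
"offset": [[0.0, -0.0, -0.076], [0.0, -0.001, -0.152], [0.0, -0.001, -0.228], [0.073, -0.01, -0.228], [0.146, -0.02, -0.228], [0.219, -0.029, -0.228], [0.292, -0.038, -0.228], [0.365, -0.047, -0.228]]
"turn": [[0, 0, -0.0], [0, 0, -0.0], [0, 0, -0.0], [0, 0, -0.006], [0, 0, -0.013], [0, 0, -0.019], [0, 0, -0.025], [0, 0, -0.031]]
"offset": [[0.073, -0.006, 0.0], [0.147, -0.011, 0.0], [0.22, -0.017, 0.0], [0.22, -0.017, 0.053], [0.22, -0.017, 0.107], [0.22, -0.017, 0.16], [0.22, -0.017, 0.16], [0.22, -0.017, 0.16]]
"turn": [[0, 0, -0.006], [0, 0, -0.013], [0, 0, -0.019], [0, 0, -0.019], [0, 0, -0.019], [0, 0, -0.019], [0, 0, -0.019], [0, 0, -0.019]]
```

View pics/s6.png

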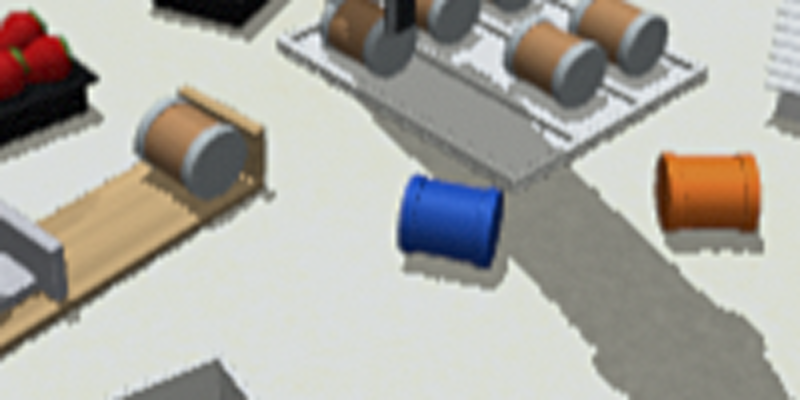

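The first tin lies against the cheek (crop (190,150)), and the second is gripped at 55 mm.

Request:
carry_out:
  offset:
    - [0,0,-0.076]
    - [0,-0.001,-0.152]
    - [0,-0.001,-0.228]
    - [0.073,-0.01,-0.228]
    - [0.146,-0.02,-0.228]
    - [0.219,-0.029,-0.228]
    - [0.292,-0.038,-0.228]
    - [0.365,-0.047,-0.228]
  turn:
    - [0,0,0]
    - [0,0,0]
    - [0,0,0]
    - [0,0,-0.006]
    - [0,0,-0.013]
    - [0,0,-0.019]
    - [0,0,-0.025]
    - [0,0,-0.031]

```text
clock: 16.0
tcp_pos: [0.6017, 0.0137, 0.1392]
orientation: [2.308, 2.132, 0.001]
contact_force: [0.7, 0.6, -1.0]
grip_width: 0.0548
```

Request:
carry_out:
  offset:
    - [0.073,-0.006,0.0]
    - [0.147,-0.011,0.0]
    - [0.22,-0.017,0.0]
    - [0.22,-0.017,0.053]
    - [0.22,-0.017,0.107]
    - [0.22,-0.017,0.12]
    - [0.22,-0.017,0.12]
    - [0.22,-0.017,0.12]
  turn:
    - [0,0,-0.006]
    - [0,0,-0.013]
    - [0,0,-0.019]
    - [0,0,-0.019]
    - [0,0,-0.019]
    - [0,0,-0.019]
    - [0,0,-0.019]
    - [0,0,-0.019]

```text
clock: 16.8
tcp_pos: [0.6029, 0.1222, 0.0799]
orientation: [2.278, 2.163, 0.002]
contact_force: [0.1, -0.2, -0.3]
grip_width: 0.0554
```

Run:
```python
from h import *
st();path(rk(0,.0515,.033),step=.02)
```

```text
16.8 [0.6029 0.1222 0.0799] [2.278e+00 2.163e+00 2.000e-03] [ 0.1 -0.2 -0.3] 0.0554
16.8 [0.6029 0.1222 0.0799]
"offset": [[-0.0, -0.0, 0.031], [-0.0, -0.0, 0.063], [-0.0, -0.0, 0.094], [-0.0, -0.0, 0.094], [-0.0, -0.0, 0.094]]
"turn": [[0, 0, -0.0], [0, 0, -0.001], [0, 0, -0.001], [0, 0, -0.001], [0, 0, -0.001]]
```

Request:
carry_out:
  offset:
    - [0,0,0.031]
    - [0,0,0.063]
    - [0,0,0.09]
    - [0,0,0.096]
    - [0,0,0.096]
    - [0,0,0.096]
  turn:
    - [0,0,0]
    - [0,0,0]
    - [0,0,0]
    - [0,0,0]
    - [0,0,0]
    - [0,0,0]

```text
clock: 17.4
tcp_pos: [0.6016, 0.1225, 0.0311]
orientation: [-2.277, -2.162, 0.001]
contact_force: [-4.9, -0.8, 14.2]
grip_width: 0.0548
```

Request:
carry_out:
  offset:
    - [0,0,-0.001]
    - [0,0,-0.002]
    - [0,0,-0.002]
  turn:
    - [0,0,0]
    - [0,0,0]
    - [0,0,0]

```text
clock: 17.7
tcp_pos: [0.6016, 0.1224, 0.0312]
orientation: [-2.277, -2.163, 0.001]
contact_force: [-1.8, -0.6, 2.7]
grip_width: 0.0552
```

Request:
carry_out:
  offset:
    - [0,0,0]
    - [0,0,0]
    - [0,0,0]
    - [0,0,0]
    - [0,0,0]
  turn:
    - [0,0,0]
    - [0,0,0]
    - [0,0,0]
    - [0,0,0]
    - [0,0,0]
  hand: 0

```text
clock: 18.2
tcp_pos: [0.6022, 0.1225, 0.0317]
orientation: [2.277, 2.164, 0.0]
contact_force: [-0.2, 0.0, 0.3]
grip_width: 0.0854
```

Run:
```python
from h import *
o=r.get_obs(); p=list(o["tcp_pos"])
path([p[0],p[1],.15,RK[2]],tin('c',.15),settle=2)
```

```text
18.2 [0.6022 0.1225 0.0317]
"offset": [[-0.0, 0.0, -0.079], [-0.0, 0.0, -0.158], [-0.0, 0.0, -0.237], [-0.071, -0.021, -0.237], [-0.142, -0.043, -0.237], [-0.213, -0.064, -0.237], [-0.284, -0.086, -0.237], [-0.355, -0.107, -0.237]]
"turn": [[0, 0, -0.0], [0, 0, -0.0], [0, 0, -0.0], [0, 0, 0.005], [0, 0, 0.01], [0, 0, 0.015], [0, 0, 0.02], [0, 0, 0.025]]
"offset": [[-0.072, -0.019, 0.0], [-0.143, -0.038, 0.0], [-0.215, -0.056, 0.0], [-0.287, -0.075, 0.0], [-0.358, -0.094, 0.0], [-0.358, -0.094, 0.0], [-0.358, -0.094, 0.0]]
"turn": [[0, 0, 0.005], [0, 0, 0.01], [0, 0, 0.015], [0, 0, 0.02], [0, 0, 0.025], [0, 0, 0.025], [0, 0, 0.025]]
```

Request:
carry_out:
  offset:
    - [0,0,-0.079]
    - [0,0,-0.158]
    - [0,0,-0.237]
    - [-0.071,-0.021,-0.237]
    - [-0.142,-0.043,-0.237]
    - [-0.213,-0.064,-0.237]
    - [-0.284,-0.086,-0.237]
    - [-0.355,-0.107,-0.237]
  turn:
    - [0,0,0]
    - [0,0,0]
    - [0,0,0]
    - [0,0,0.005]
    - [0,0,0.01]
    - [0,0,0.015]
    - [0,0,0.02]
    - [0,0,0.025]

```text
clock: 19.0
tcp_pos: [0.539, -0.0533, 0.1505]
orientation: [2.318, 2.121, 0.001]
contact_force: [0.8, 0.1, -0.7]
grip_width: 0.0854
```

Request:
carry_out:
  offset:
    - [-0.072,-0.019,0.0]
    - [-0.143,-0.038,0.0]
    - [-0.215,-0.056,0.0]
    - [-0.287,-0.075,0.0]
    - [-0.358,-0.094,0.0]
    - [-0.358,-0.094,0.0]
    - [-0.358,-0.094,0.0]
    - [-0.358,-0.094,0.05]
  turn:
    - [0,0,0.005]
    - [0,0,0.01]
    - [0,0,0.015]
    - [0,0,0.02]
    - [0,0,0.025]
    - [0,0,0.025]
    - [0,0,0.025]
    - [0,0,0.025]

```text
clock: 19.8
tcp_pos: [0.4799, -0.226, 0.1274]
orientation: [2.352, 2.076, 0.006]
contact_force: [0.9, 0.3, -0.4]
grip_width: 0.0855
```

Run:
```python
from h import *
f=grab("side"); g=grab("top")
# side view check of free tins: labels
print(proj(f,[*TINS['c'],.029]),proj(f,[*TINS['e'],.029]))
save(f,'s7',(200,180,420,300),3.6)
path(tin('c',.025),step=.03)
```

```text
[377.6707479  215.44121003] [393.47012634 208.02691304]
19.9 [ 0.476  -0.2238  0.1232]
"offset": [[-0.001, 0.001, 0.049], [-0.002, 0.002, 0.098], [-0.004, 0.002, 0.147], [-0.005, 0.003, 0.196], [-0.005, 0.003, 0.196], [-0.005, 0.003, 0.196]]
"turn": [[0, 0, 0.0], [0, 0, 0.001], [0, 0, 0.001], [0, 0, 0.002], [0, 0, 0.002], [0, 0, 0.002]]
```

View pics/s7.png

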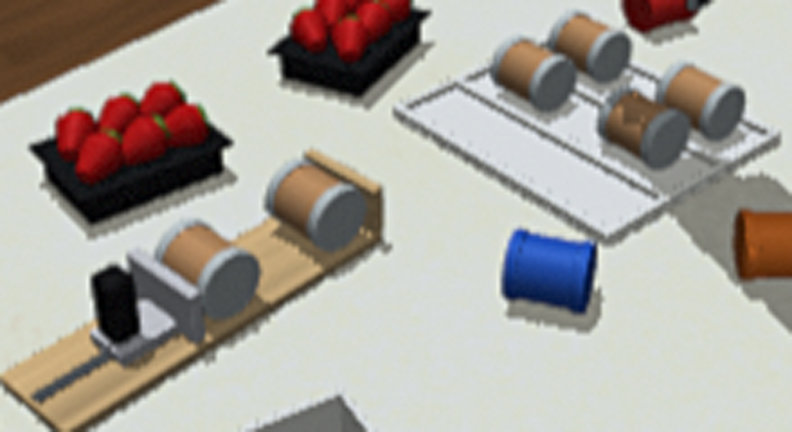

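Request:
carry_out:
  offset:
    - [0,0,0.049]
    - [0,0,0.098]
    - [0,0,0.147]
    - [0,0,0.2]
    - [0,0,0.2]
    - [0,0,0.2]
  turn:
    - [0,0,0]
    - [0,0,0]
    - [0,0,0]
    - [0,0,0]
    - [0,0,0]
    - [0,0,0]

```text
clock: 20.5
tcp_pos: [0.4774, -0.2256, 0.0258]
orientation: [-2.355, -2.078, 0.0]
contact_force: [0.6, -1.2, 0.1]
grip_width: 0.0854
```

Request:
carry_out:
  offset:
    - [0,0,0]
    - [0,0,0]
    - [0,0,0]
    - [0,0,0]
    - [0,0,0]
    - [0,0,0]
  turn:
    - [0,0,0]
    - [0,0,0]
    - [0,0,0]
    - [0,0,0]
    - [0,0,0]
    - [0,0,0]
  hand: 1

```text
clock: 21.1
tcp_pos: [0.4779, -0.2265, 0.0268]
orientation: [2.356, 2.076, 0.002]
contact_force: [-1.1, 0.9, 7.4]
grip_width: 0.0551
```

Run:
```python
from h import *
path(tin('c',.15),rk(0,.001,.15),rk(0,.001,.10),settle=3)
g=grab("top"); 
hsv=cv2.cvtColor(g["pixels"],cv2.COLOR_RGB2HSV)
m=cv2.inRange(hsv,(5,80,60),(13,220,200)); m[:,:225]=0;m[:,320:]=0;m[:160]=0;m[210:]=0
n,l,s,c=cv2.connectedComponentsWithStats(m)
for i in range(1,n):
    if s[i,4]>50: print(s[i],ray(g,*c[i],.035))
for y in(-.0515,.0515): print(rk(0,y,.035))
```

```text
21.1 [ 0.4779 -0.2265  0.0268]
"offset": [[0.0, -0.0, -0.062], [0.0, -0.001, -0.123], [0.0, -0.001, -0.185], [0.001, -0.002, -0.246], [0.07, 0.017, -0.246], [0.139, 0.036, -0.246], [0.208, 0.055, -0.246], [0.277, 0.074, -0.246]]
"turn": [[0, 0, -0.0], [0, 0, -0.0], [0, 0, -0.0], [0, 0, -0.0], [0, 0, -0.006], [0, 0, -0.011], [0, 0, -0.017], [0, 0, -0.022]]
"offset": [[0.068, 0.021, 0.0], [0.137, 0.042, 0.0], [0.205, 0.064, 0.0], [0.274, 0.085, 0.0], [0.342, 0.106, 0.0], [0.342, 0.106, 0.05], [0.342, 0.106, 0.1], [0.342, 0.106, 0.1]]
"turn": [[0, 0, -0.006], [0, 0, -0.011], [0, 0, -0.017], [0, 0, -0.022], [0, 0, -0.028], [0, 0, -0.028], [0, 0, -0.028], [0, 0, -0.028]]
"offset": [[0.0, 0.0, 0.0], [0.0, 0.0, 0.0]]
"turn": [[0, 0, 0.0], [0, 0, 0.0]]
[258 172  17  13 141] [0.6045806  0.12290757 0.035     ]
[293 174  16  14 138] [0.60063276 0.0223132  0.035     ]
[np.float64(0.5975952118646723), np.float64(0.01926591520431168), 0.035, np.float64(-0.0506)]
[np.float64(0.6028047881353276), np.float64(0.12213408479568832), 0.035, np.float64(-0.0506)]
```

Request:
carry_out:
  offset:
    - [0,0,-0.062]
    - [0,-0.001,-0.123]
    - [0,-0.001,-0.185]
    - [0.001,-0.002,-0.246]
    - [0.07,0.017,-0.246]
    - [0.139,0.036,-0.246]
    - [0.208,0.055,-0.246]
    - [0.277,0.074,-0.246]
  turn:
    - [0,0,0]
    - [0,0,0]
    - [0,0,0]
    - [0,0,0]
    - [0,0,-0.006]
    - [0,0,-0.011]
    - [0,0,-0.017]
    - [0,0,-0.022]

```text
clock: 21.95
tcp_pos: [0.5315, -0.092, 0.1492]
orientation: [2.322, 2.115, 0.002]
contact_force: [1.9, -0.9, -1.1]
grip_width: 0.0555
```

Request:
carry_out:
  offset:
    - [0.068,0.021,0.0]
    - [0.137,0.042,0.0]
    - [0.205,0.064,0.0]
    - [0.274,0.085,0.0]
    - [0.345,0.106,0.0]
    - [0.345,0.106,0.04]
    - [0.345,0.106,0.06]
    - [0.345,0.106,0.06]
  turn:
    - [0,0,-0.006]
    - [0,0,-0.011]
    - [0,0,-0.017]
    - [0,0,-0.022]
    - [0,0,-0.028]
    - [0,0,-0.028]
    - [0,0,-0.028]
    - [0,0,-0.028]

```text
clock: 22.75
tcp_pos: [0.5982, 0.0723, 0.1171]
orientation: [-2.278, -2.162, 0.005]
contact_force: [0.4, -0.4, -1.6]
grip_width: 0.0553
```

Request:
carry_out:
  offset:
    - [0,0,0]
    - [0,0,0.03]
    - [0,0,0.06]
    - [0,0,0.09]
    - [0,0,0.11]
    - [0,0,0.13]
    - [0,0,0.15]
    - [0,0,0.15]
  turn:
    - [0,0,0]
    - [0,0,0]
    - [0,0,0]
    - [0,0,0]
    - [0,0,0]
    - [0,0,0]
    - [0,0,0]
    - [0,0,0]

```text
clock: 23.55
tcp_pos: [0.5989, 0.0733, 0.0417]
orientation: [-2.277, -2.163, 0.003]
contact_force: [-1.0, -0.3, -1.3]
grip_width: 0.0553
```

Run:
```python
from h import *
st();path(rk(0,.0025,.033),step=.01)
```

```text
23.55 [0.5989 0.0733 0.0417] [-2.277 -2.163  0.003] [-1.  -0.3 -1.3] 0.0553
23.6 [0.5989 0.0733 0.0417]
"offset": [[-0.0, 0.003, 0.017], [-0.0, 0.003, 0.017], [-0.0, 0.003, 0.017]]
"turn": [[0, 0, -0.0], [0, 0, -0.0], [0, 0, -0.0]]
```

No contact yet. The last 9 mm go down gently.

Request:
carry_out:
  offset:
    - [0,0.001,0.006]
    - [0,0.002,0.012]
    - [0,0.003,0.018]
    - [0,0.003,0.018]
    - [0,0.003,0.018]
  turn:
    - [0,0,0]
    - [0,0,0]
    - [0,0,0]
    - [0,0,0]
    - [0,0,0]

```text
clock: 24.05
tcp_pos: [0.6015, 0.0734, 0.0344]
orientation: [2.277, 2.164, 0.0]
contact_force: [-0.3, -0.9, -0.6]
grip_width: 0.0552
```

Request:
carry_out:
  offset:
    - [0,0,0]
    - [0,0,0]
    - [0,0,0]
    - [0,0,0]
    - [0,0,0]
  turn:
    - [0,0,0]
    - [0,0,0]
    - [0,0,0]
    - [0,0,0]
    - [0,0,0]
  hand: 0

```text
clock: 24.55
tcp_pos: [0.6014, 0.0734, 0.0344]
orientation: [2.277, 2.164, 0.0]
contact_force: [0.3, -0.2, -0.4]
grip_width: 0.0855
```

Run:
```python
from h import *
o=r.get_obs(); p=list(o["tcp_pos"])
path([p[0],p[1],.16,RK[2]],tin('d',.16),tin('d',.13),settle=0)
```

```text
24.6 [0.6014 0.0734 0.0344]
"offset": [[0.0, 0.0, -0.063], [0.0, 0.0, -0.126], [0.0, 0.0, -0.188], [0.0, 0.0, -0.251], [-0.078, 0.003, -0.251], [-0.157, 0.006, -0.251], [-0.235, 0.009, -0.251], [-0.313, 0.012, -0.251]]
"turn": [[0, 0, -0.0], [0, 0, -0.0], [0, 0, -0.0], [0, 0, -0.0], [0, 0, 0.006], [0, 0, 0.012], [0, 0, 0.019], [0, 0, 0.025]]
"offset": [[-0.078, 0.006, 0.0], [-0.156, 0.012, 0.0], [-0.234, 0.018, 0.0], [-0.312, 0.024, 0.0], [-0.312, 0.024, 0.06]]
"turn": [[0, 0, 0.006], [0, 0, 0.013], [0, 0, 0.019], [0, 0, 0.025], [0, 0, 0.025]]
```

Request:
carry_out:
  offset:
    - [0,0,-0.063]
    - [0,0,-0.126]
    - [0,0,-0.188]
    - [0,0,-0.251]
    - [-0.078,0.003,-0.251]
    - [-0.157,0.006,-0.251]
    - [-0.235,0.009,-0.251]
    - [-0.313,0.012,-0.251]
  turn:
    - [0,0,0]
    - [0,0,0]
    - [0,0,0]
    - [0,0,0]
    - [0,0,0.006]
    - [0,0,0.012]
    - [0,0,0.019]
    - [0,0,0.025]

```text
clock: 25.35
tcp_pos: [0.5992, -0.0846, 0.16]
orientation: [2.317, 2.121, 0.001]
contact_force: [0.4, -0.2, 0.4]
grip_width: 0.0857
```

Request:
carry_out:
  offset:
    - [-0.078,0.006,0.0]
    - [-0.156,0.012,0.0]
    - [-0.234,0.018,0.0]
    - [-0.312,0.024,0.0]
    - [-0.312,0.024,0.06]
    - [-0.312,0.024,0.06]
    - [-0.312,0.024,0.06]
    - [-0.312,0.024,0.06]
  turn:
    - [0,0,0.006]
    - [0,0,0.013]
    - [0,0,0.019]
    - [0,0,0.025]
    - [0,0,0.025]
    - [0,0,0.025]
    - [0,0,0.025]
    - [0,0,0.025]

```text
clock: 26.15
tcp_pos: [0.5985, -0.2385, 0.1307]
orientation: [2.354, 2.079, 0.002]
contact_force: [-0.1, 0.1, 0.6]
grip_width: 0.0853
```

Request:
carry_out:
  offset:
    - [0,0,0.05]
    - [0,0,0.1]
    - [0,0,0.15]
    - [0,0,0.19]
    - [0,0,0.21]
    - [0,0,0.21]
    - [0,0,0.21]
  turn:
    - [0,0,0]
    - [0,0,0]
    - [0,0,0]
    - [0,0,0]
    - [0,0,0]
    - [0,0,0]
    - [0,0,0]

```text
clock: 26.85
tcp_pos: [0.5985, -0.2397, 0.026]
orientation: [2.355, 2.077, 0.001]
contact_force: [-0.0, -0.1, 0.8]
grip_width: 0.0858
```

Request:
carry_out:
  offset:
    - [0,0,0]
    - [0,0,0]
    - [0,0,0]
    - [0,0,0]
    - [0,0,0]
    - [0,0,0]
  turn:
    - [0,0,0]
    - [0,0,0]
    - [0,0,0]
    - [0,0,0]
    - [0,0,0]
    - [0,0,0]
  hand: 1

```text
clock: 27.45
tcp_pos: [0.5982, -0.24, 0.026]
orientation: [2.356, 2.076, 0.002]
contact_force: [-0.8, 0.2, 6.6]
grip_width: 0.0553
```

```bash
cat >> h.py <<'E'
def bay(hi=320):
    g=grab("top"); hsv=cv2.cvtColor(g["pixels"],cv2.COLOR_RGB2HSV)
    m=cv2.inRange(hsv,(5,80,60),(13,220,200)); m[:,:215]=0;m[:,hi:]=0;m[:150]=0;m[210:]=0
    n,l,s,c=cv2.connectedComponentsWithStats(m)
    for i in range(1,n):
        if s[i,4]>40: print(s[i],[ray(g,*c[i],z)[:2].round(4).tolist() for z in(.035,.078,.121)])
    return g
E
python3 - <<'E'
from h import *
g=bay(); save(g,'t8',(220,155,420,245),4)
path(tin('d',.17),rk(0,-.025,.17),rk(0,-.025,.12),settle=3)
E
```

```text
[257 172  17  13 133] [[0.6038, 0.1244], [0.595, 0.1178], [0.5861, 0.1112]]
[275 172  16  14 135] [[0.6058, 0.0731], [0.5968, 0.0686], [0.5878, 0.064]]
[293 174  16  14 120] [[0.6006, 0.0216], [0.5919, 0.0192], [0.5831, 0.0167]]
27.5 [ 0.5982 -0.24    0.026 ]
"offset": [[0.0, -0.0, -0.072], [0.0, -0.0, -0.144], [0.0, -0.001, -0.216], [0.0, -0.001, -0.288], [0.071, -0.009, -0.288], [0.142, -0.018, -0.288], [0.213, -0.027, -0.288], [0.284, -0.035, -0.288]]
"turn": [[0, 0, -0.0], [0, 0, -0.0], [0, 0, -0.0], [0, 0, -0.0], [0, 0, -0.006], [0, 0, -0.013], [0, 0, -0.019], [0, 0, -0.025]]
"offset": [[0.071, -0.006, 0.0], [0.142, -0.012, 0.0], [0.213, -0.018, 0.0], [0.285, -0.024, 0.0], [0.285, -0.024, 0.05], [0.285, -0.024, 0.1], [0.285, -0.024, 0.1], [0.285, -0.024, 0.1]]
"turn": [[0, 0, -0.006], [0, 0, -0.013], [0, 0, -0.019], [0, 0, -0.025], [0, 0, -0.025], [0, 0, -0.025], [0, 0, -0.025], [0, 0, -0.025]]
"offset": [[0.0, 0.0, 0.0]]
"turn": [[0, 0, 0.0]]
```

View pics/t8.png

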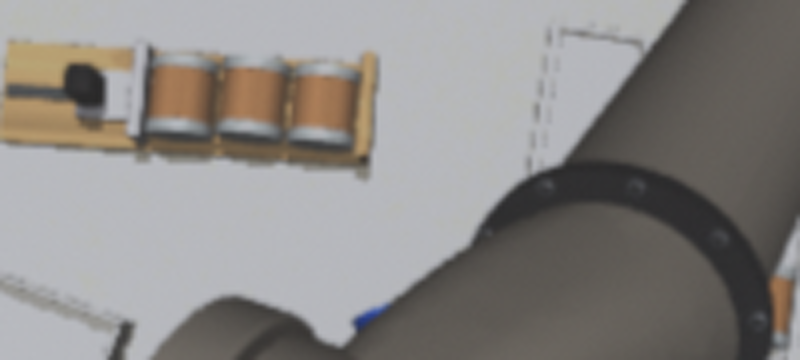

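The three bottom tins lie side by side (crop (180,97), (252,97), (325,102)). The bay's middle measures y = 0.073 in world coordinates, so I'll shift my rack origin by 2 mm.

Request:
carry_out:
  offset:
    - [0,0,-0.072]
    - [0,0,-0.144]
    - [0,-0.001,-0.216]
    - [0,-0.001,-0.288]
    - [0.071,-0.009,-0.288]
    - [0.142,-0.018,-0.288]
    - [0.213,-0.027,-0.288]
    - [0.284,-0.035,-0.288]
  turn:
    - [0,0,0]
    - [0,0,0]
    - [0,0,0]
    - [0,0,0]
    - [0,0,-0.006]
    - [0,0,-0.013]
    - [0,0,-0.019]
    - [0,0,-0.025]

```text
clock: 28.3
tcp_pos: [0.5977, -0.0952, 0.169]
orientation: [-2.317, -2.121, -0.001]
contact_force: [1.5, 0.8, -0.9]
grip_width: 0.055
```

Request:
carry_out:
  offset:
    - [0.071,-0.006,0.0]
    - [0.142,-0.012,0.0]
    - [0.213,-0.018,0.0]
    - [0.288,-0.024,0.0]
    - [0.288,-0.024,0.05]
    - [0.288,-0.024,0.1]
    - [0.288,-0.024,0.1]
    - [0.288,-0.024,0.1]
  turn:
    - [0,0,-0.006]
    - [0,0,-0.013]
    - [0,0,-0.019]
    - [0,0,-0.025]
    - [0,0,-0.025]
    - [0,0,-0.025]
    - [0,0,-0.025]
    - [0,0,-0.025]

```text
clock: 29.1
tcp_pos: [0.5987, 0.0474, 0.119]
orientation: [-2.278, -2.163, 0.001]
contact_force: [0.3, 0.2, -0.6]
grip_width: 0.0555
```

```bash
sed -i 's/^RK=.*/RK=np.array([.6012,.073,-.0506])/' h.py
python3 - <<'E'
from h import *
path(rk(0,-.0255,.083),rk(0,-.0255,.075),step=.012)
E
```

```text
29.1 [0.5987 0.0474 0.119 ]
"offset": [[0.0, 0.001, 0.018], [0.0, 0.001, 0.036], [0.0, 0.002, 0.054], [0.0, 0.002, 0.072], [0.0, 0.002, 0.088], [0.0, 0.002, 0.088], [0.0, 0.002, 0.088]]
"turn": [[0, 0, -0.0], [0, 0, -0.0], [0, 0, -0.001], [0, 0, -0.001], [0, 0, -0.001], [0, 0, -0.001], [0, 0, -0.001]]
```

Request:
carry_out:
  offset:
    - [0,0.001,0.018]
    - [0,0.001,0.036]
    - [0,0.002,0.054]
    - [0,0.002,0.07]
    - [0,0.002,0.078]
    - [0,0.002,0.084]
    - [0,0.002,0.086]
    - [0,0.002,0.086]
  turn:
    - [0,0,0]
    - [0,0,0]
    - [0,0,0]
    - [0,0,0]
    - [0,0,0]
    - [0,0,0]
    - [0,0,0]
    - [0,0,0]

```text
clock: 29.9
tcp_pos: [0.5999, 0.0478, 0.0758]
orientation: [2.277, 2.164, 0.0]
contact_force: [0.2, 0.5, -1.0]
grip_width: 0.0552
```

Request:
carry_out:
  offset:
    - [0,0,0.002]
    - [0,0,0.004]
    - [0,0,0.004]
  turn:
    - [0,0,0]
    - [0,0,0]
    - [0,0,0]

```text
clock: 30.2
tcp_pos: [0.6005, 0.0477, 0.0751]
orientation: [2.278, 2.163, 0.002]
contact_force: [-2.4, -0.6, 8.2]
grip_width: 0.0546
```

Run:
```python
from h import *
st(); p=r.get_obs()["tcp_pos"]
print("from here");path([p[0],p[1],.16,RK[2]],tin('e',.16),tin('e',.13),settle=0)
```

```text
30.2 [0.6005 0.0477 0.0751] [2.278e+00 2.163e+00 2.000e-03] [-2.4 -0.6  8.2] 0.0546
from here
30.2 [0.6005 0.0477 0.0751]
"offset": [[0.0, 0.0, -0.057], [0.0, 0.0, -0.113], [0.0, 0.0, -0.17], [-0.069, -0.024, -0.17], [-0.138, -0.048, -0.17], [-0.207, -0.072, -0.17], [-0.276, -0.096, -0.17], [-0.345, -0.12, -0.17]]
"turn": [[0, 0, -0.0], [0, 0, -0.0], [0, 0, -0.001], [0, 0, 0.004], [0, 0, 0.009], [0, 0, 0.014], [0, 0, 0.019], [0, 0, 0.024]]
"offset": [[-0.07, -0.021, 0.0], [-0.14, -0.043, 0.0], [-0.21, -0.064, 0.0], [-0.279, -0.086, 0.0], [-0.349, -0.107, 0.0], [-0.349, -0.107, 0.06]]
"turn": [[0, 0, 0.005], [0, 0, 0.01], [0, 0, 0.015], [0, 0, 0.02], [0, 0, 0.025], [0, 0, 0.025]]
```

It is nested, with contact felt at the expected height. I'll release and go for the fifth tin.

Request:
carry_out:
  offset:
    - [0,0,0]
    - [0,0,0]
    - [0,0,0]
    - [0,0,0]
    - [0,0,0]
  turn:
    - [0,0,0]
    - [0,0,0]
    - [0,0,0]
    - [0,0,0]
    - [0,0,0]
  hand: 0

```text
clock: 30.7
tcp_pos: [0.5998, 0.0478, 0.0737]
orientation: [-2.277, -2.164, 0.0]
contact_force: [-1.0, 0.1, 1.0]
grip_width: 0.0854
```

Request:
carry_out:
  offset:
    - [0,0,-0.057]
    - [0,0,-0.113]
    - [0,0,-0.17]
    - [-0.069,-0.024,-0.17]
    - [-0.138,-0.048,-0.17]
    - [-0.207,-0.072,-0.17]
    - [-0.276,-0.096,-0.17]
    - [-0.345,-0.12,-0.17]
  turn:
    - [0,0,0]
    - [0,0,0]
    - [0,0,0]
    - [0,0,0.004]
    - [0,0,0.009]
    - [0,0,0.014]
    - [0,0,0.019]
    - [0,0,0.024]

```text
clock: 31.5
tcp_pos: [0.5304, -0.1226, 0.1589]
orientation: [2.316, 2.122, 0.0]
contact_force: [0.1, -0.6, 0.0]
grip_width: 0.0852
```

Request:
carry_out:
  offset:
    - [-0.07,-0.021,0.0]
    - [-0.14,-0.043,0.0]
    - [-0.21,-0.064,0.0]
    - [-0.279,-0.086,0.0]
    - [-0.349,-0.107,0.0]
    - [-0.349,-0.107,0.06]
    - [-0.349,-0.107,0.06]
    - [-0.349,-0.107,0.06]
  turn:
    - [0,0,0.005]
    - [0,0,0.01]
    - [0,0,0.015]
    - [0,0,0.02]
    - [0,0,0.025]
    - [0,0,0.025]
    - [0,0,0.025]
    - [0,0,0.025]

```text
clock: 32.3
tcp_pos: [0.4625, -0.2898, 0.1286]
orientation: [-2.353, -2.079, 0.001]
contact_force: [0.7, 0.0, -0.7]
grip_width: 0.0856
```

Run:
```python
from h import *
f=grab("side"); save(f,'s9',(200,180,420,300),3.6)
path(tin('e',.025),step=.03)
```

```text
32.4 [ 0.4632 -0.2899  0.1292]
"offset": [[-0.0, -0.0, 0.052], [-0.001, -0.0, 0.104], [-0.001, -0.0, 0.156], [-0.002, -0.0, 0.208], [-0.002, -0.0, 0.208], [-0.002, -0.0, 0.208]]
"turn": [[0, 0, 0.0], [0, 0, 0.001], [0, 0, 0.001], [0, 0, 0.002], [0, 0, 0.002], [0, 0, 0.002]]
```

View pics/s9.png

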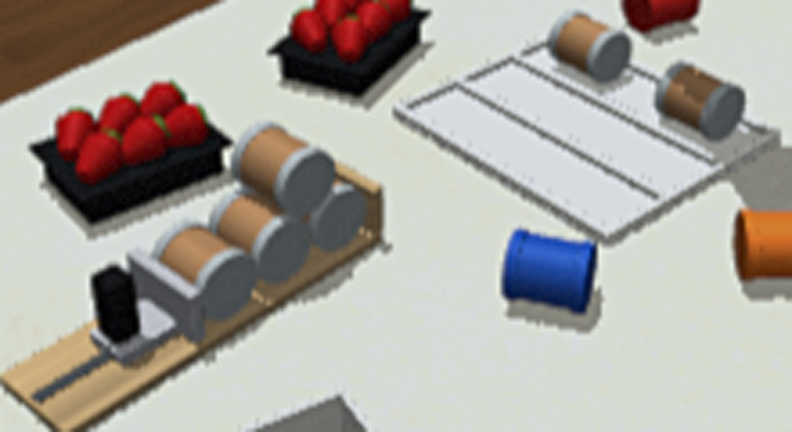

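Tin 4 is nested (crop (285,170)) and two remain in the tray. Continuing.

Request:
carry_out:
  offset:
    - [0,0,0.05]
    - [0,0,0.1]
    - [0,0,0.15]
    - [0,0,0.19]
    - [0,0,0.208]
    - [0,0,0.208]
    - [0,0,0.208]
  turn:
    - [0,0,0]
    - [0,0,0]
    - [0,0,0]
    - [0,0,0]
    - [0,0,0]
    - [0,0,0]
    - [0,0,0]

```text
clock: 33.05
tcp_pos: [0.4636, -0.2907, 0.0258]
orientation: [2.354, 2.079, 0.001]
contact_force: [0.4, -0.1, 0.2]
grip_width: 0.0851
```

Request:
carry_out:
  offset:
    - [0,0,0]
    - [0,0,0]
    - [0,0,0]
    - [0,0,0]
    - [0,0,0]
    - [0,0,0]
  turn:
    - [0,0,0]
    - [0,0,0]
    - [0,0,0]
    - [0,0,0]
    - [0,0,0]
    - [0,0,0]
  hand: 1

```text
clock: 33.65
tcp_pos: [0.4633, -0.2909, 0.0259]
orientation: [2.354, 2.078, 0.002]
contact_force: [-0.9, 1.1, 5.8]
grip_width: 0.0554
```

Run:
```python
from h import *
path(tin('e',.18),rk(0,.0255,.18),rk(0,.0255,.12),settle=2)
bay()
```

```text
33.6 [ 0.4633 -0.2909  0.0259]
"offset": [[0.0, 0.0, -0.077], [0.0, 0.0, -0.154], [0.0, 0.0, -0.231], [0.0, 0.0, -0.308], [0.074, 0.016, -0.308], [0.147, 0.033, -0.308], [0.22, 0.049, -0.308], [0.294, 0.065, -0.308]]
"turn": [[0, 0, 0.0], [0, 0, 0.0], [0, 0, 0.001], [0, 0, 0.001], [0, 0, -0.004], [0, 0, -0.008], [0, 0, -0.013], [0, 0, -0.017]]
"offset": [[0.073, 0.018, 0.0], [0.146, 0.037, 0.0], [0.219, 0.055, 0.0], [0.292, 0.073, 0.0], [0.365, 0.091, 0.0], [0.437, 0.11, 0.0], [0.51, 0.128, 0.0], [0.51, 0.128, 0.06]]
"turn": [[0, 0, -0.005], [0, 0, -0.009], [0, 0, -0.014], [0, 0, -0.018], [0, 0, -0.023], [0, 0, -0.027], [0, 0, -0.032], [0, 0, -0.032]]
"offset": [[0.0, 0.0, 0.06], [0.0, 0.0, 0.06], [0.0, 0.0, 0.06]]
"turn": [[0, 0, 0.0], [0, 0, 0.0], [0, 0, 0.0]]
[275 169  34  19 321] [[0.6077, 0.0479], [0.5987, 0.0444], [0.5896, 0.0409]]
[257 172  17  13 142] [[0.6037, 0.125], [0.5948, 0.1184], [0.5859, 0.1118]]
```

Request:
carry_out:
  offset:
    - [0,0,-0.077]
    - [0,0,-0.154]
    - [0,0,-0.231]
    - [0,0,-0.308]
    - [0.074,0.016,-0.308]
    - [0.147,0.033,-0.308]
    - [0.22,0.049,-0.308]
    - [0.294,0.065,-0.308]
  turn:
    - [0,0,0]
    - [0,0,0]
    - [0,0,0]
    - [0,0,0]
    - [0,0,-0.004]
    - [0,0,-0.008]
    - [0,0,-0.013]
    - [0,0,-0.017]

```text
clock: 34.5
tcp_pos: [0.5133, -0.1474, 0.1793]
orientation: [2.329, 2.108, 0.001]
contact_force: [0.3, 0.7, -0.7]
grip_width: 0.0551
```

Request:
carry_out:
  offset:
    - [0.073,0.018,0.0]
    - [0.146,0.037,0.0]
    - [0.219,0.055,0.0]
    - [0.292,0.073,0.0]
    - [0.365,0.091,0.0]
    - [0.437,0.11,0.0]
    - [0.51,0.128,0.0]
    - [0.51,0.128,0.0]
  turn:
    - [0,0,-0.005]
    - [0,0,-0.009]
    - [0,0,-0.014]
    - [0,0,-0.018]
    - [0,0,-0.023]
    - [0,0,-0.027]
    - [0,0,-0.032]
    - [0,0,-0.032]

```text
clock: 35.3
tcp_pos: [0.6029, 0.1062, 0.1786]
orientation: [-2.266, -2.173, -0.004]
contact_force: [-0.0, 1.1, -1.1]
grip_width: 0.0552
```

Request:
carry_out:
  offset:
    - [0,0,0.0]
    - [0,0,0.06]
    - [0,0,0.12]
    - [0,0,0.12]
    - [0,0,0.12]
  turn:
    - [0,0,0]
    - [0,0,0]
    - [0,0,0]
    - [0,0,0]
    - [0,0,0]

```text
clock: 35.8
tcp_pos: [0.6018, 0.0971, 0.1193]
orientation: [2.279, 2.162, -0.002]
contact_force: [0.5, 0.1, -1.3]
grip_width: 0.0553
```

Run:
```python
from h import *
path(rk(0,.026,.075),step=.012)
```

```text
35.8 [0.6018 0.0971 0.1193]
"offset": [[0.001, 0.0, 0.022], [0.002, 0.001, 0.044], [0.003, 0.001, 0.066], [0.004, 0.001, 0.089], [0.004, 0.001, 0.089], [0.004, 0.001, 0.089]]
"turn": [[0, 0, -0.0], [0, 0, -0.001], [0, 0, -0.001], [0, 0, -0.002], [0, 0, -0.002], [0, 0, -0.002]]
```

Request:
carry_out:
  offset:
    - [0.001,0,0.022]
    - [0.002,0.001,0.044]
    - [0.003,0.001,0.066]
    - [0.003,0.001,0.078]
    - [0.003,0.001,0.085]
    - [0.003,0.001,0.089]
    - [0.003,0.001,0.089]
    - [0.003,0.001,0.089]
  turn:
    - [0,0,0]
    - [0,0,0]
    - [0,0,0]
    - [0,0,0]
    - [0,0,0]
    - [0,0,0]
    - [0,0,0]
    - [0,0,0]

```text
clock: 36.6
tcp_pos: [0.6024, 0.0989, 0.0752]
orientation: [-2.278, -2.163, 0.002]
contact_force: [-3.8, -2.5, 8.4]
grip_width: 0.0549
```

Run:
```python
from h import *
st(); p=r.get_obs()["tcp_pos"]
path([p[0],p[1],.19,RK[2]],tin('f',.19),tin('f',.13),settle=0)
```

```text
36.6 [0.6024 0.0989 0.0752] [-2.278e+00 -2.163e+00  2.000e-03] [-3.8 -2.5  8.4] 0.0549
36.6 [0.6024 0.0989 0.0752]
"offset": [[-0.0, -0.0, -0.077], [-0.0, -0.0, -0.153], [-0.0, -0.0, -0.23], [-0.075, 0.001, -0.23], [-0.149, 0.002, -0.23], [-0.223, 0.003, -0.229], [-0.298, 0.004, -0.229], [-0.372, 0.006, -0.229]]
"turn": [[0, 0, -0.0], [0, 0, -0.001], [0, 0, -0.001], [0, 0, 0.004], [0, 0, 0.008], [0, 0, 0.013], [0, 0, 0.017], [0, 0, 0.022]]
"offset": [[-0.074, 0.004, 0.0], [-0.149, 0.007, 0.0], [-0.223, 0.011, 0.0], [-0.297, 0.014, 0.0], [-0.372, 0.018, 0.0], [-0.446, 0.022, 0.0], [-0.446, 0.022, 0.06], [-0.446, 0.022, 0.12]]
"turn": [[0, 0, 0.005], [0, 0, 0.009], [0, 0, 0.014], [0, 0, 0.018], [0, 0, 0.023], [0, 0, 0.027], [0, 0, 0.027], [0, 0, 0.027]]
```

Request:
carry_out:
  offset:
    - [0,0,0]
    - [0,0,0]
    - [0,0,0]
    - [0,0,0]
    - [0,0,0]
  turn:
    - [0,0,0]
    - [0,0,0]
    - [0,0,0]
    - [0,0,0]
    - [0,0,0]
  hand: 0

```text
clock: 37.1
tcp_pos: [0.6026, 0.1003, 0.0742]
orientation: [-2.277, -2.164, 0.0]
contact_force: [0.6, 0.3, 0.6]
grip_width: 0.0855
```

Request:
carry_out:
  offset:
    - [0,0,-0.077]
    - [0,0,-0.153]
    - [0,0,-0.23]
    - [-0.075,0.001,-0.23]
    - [-0.149,0.002,-0.23]
    - [-0.223,0.003,-0.229]
    - [-0.298,0.004,-0.229]
    - [-0.372,0.006,-0.229]
  turn:
    - [0,0,0]
    - [0,0,-0.001]
    - [0,0,-0.001]
    - [0,0,0.004]
    - [0,0,0.008]
    - [0,0,0.013]
    - [0,0,0.017]
    - [0,0,0.022]

```text
clock: 37.9
tcp_pos: [0.5959, -0.0872, 0.1889]
orientation: [2.313, 2.126, 0.0]
contact_force: [1.4, 0.2, -1.4]
grip_width: 0.0855
```

Request:
carry_out:
  offset:
    - [-0.074,0.004,0.0]
    - [-0.149,0.007,0.0]
    - [-0.223,0.011,0.0]
    - [-0.297,0.014,0.0]
    - [-0.372,0.018,0.0]
    - [-0.446,0.022,0.0]
    - [-0.446,0.022,0.06]
    - [-0.446,0.022,0.12]
  turn:
    - [0,0,0.005]
    - [0,0,0.009]
    - [0,0,0.014]
    - [0,0,0.018]
    - [0,0,0.023]
    - [0,0,0.027]
    - [0,0,0.027]
    - [0,0,0.027]

```text
clock: 38.7
tcp_pos: [0.5884, -0.3114, 0.1289]
orientation: [2.357, 2.074, 0.001]
contact_force: [0.6, -0.1, -0.7]
grip_width: 0.0852
```

Request:
carry_out:
  offset:
    - [0,0,0]
    - [0,0,0]
    - [0,0,0.05]
    - [0,0,0.1]
    - [0,0,0.16]
    - [0,0,0.21]
    - [0,0,0.21]
    - [0,0,0.21]
  turn:
    - [0,0,0]
    - [0,0,0]
    - [0,0,0]
    - [0,0,0]
    - [0,0,0]
    - [0,0,0]
    - [0,0,0]
    - [0,0,0]

```text
clock: 39.5
tcp_pos: [0.5895, -0.3093, 0.0256]
orientation: [2.354, 2.078, 0.001]
contact_force: [0.9, -0.5, -0.9]
grip_width: 0.0854
```

Request:
carry_out:
  offset:
    - [0,0,0]
    - [0,0,0]
    - [0,0,0]
    - [0,0,0]
    - [0,0,0]
    - [0,0,0]
  turn:
    - [0,0,0]
    - [0,0,0]
    - [0,0,0]
    - [0,0,0]
    - [0,0,0]
    - [0,0,0]
  hand: 1

```text
clock: 40.1
tcp_pos: [0.5894, -0.3096, 0.0259]
orientation: [2.354, 2.077, 0.002]
contact_force: [-1.8, 2.0, 6.5]
grip_width: 0.0554
```

Run:
```python
from h import *
bay(); f=grab("side"); save(f,'s10',(190,200,340,310),4)
path(tin('f',.22),rk(0,.0,.22),rk(0,.0,.16),settle=2)
```

```text
[257 168  52  20 466] [[0.6103, 0.0726], [0.6011, 0.0681], [0.592, 0.0636]]
40.2 [ 0.5894 -0.3096  0.0259]
"offset": [[-0.0, -0.001, -0.078], [-0.001, -0.001, -0.155], [-0.001, -0.002, -0.233], [-0.001, -0.002, -0.311], [-0.002, -0.003, -0.388], [0.075, -0.01, -0.388], [0.151, -0.016, -0.388], [0.228, -0.023, -0.389]]
"turn": [[0, 0, 0.0], [0, 0, 0.0], [0, 0, 0.001], [0, 0, 0.001], [0, 0, 0.001], [0, 0, -0.004], [0, 0, -0.009], [0, 0, -0.014]]
"offset": [[0.076, -0.005, 0.0], [0.153, -0.01, 0.0], [0.229, -0.016, 0.0], [0.306, -0.021, 0.0], [0.382, -0.026, 0.0], [0.459, -0.031, 0.0], [0.535, -0.036, 0.0], [0.535, -0.036, 0.06]]
"turn": [[0, 0, -0.005], [0, 0, -0.01], [0, 0, -0.015], [0, 0, -0.02], [0, 0, -0.025], [0, 0, -0.03], [0, 0, -0.035], [0, 0, -0.035]]
"offset": [[0.0, 0.0, 0.06], [0.0, 0.0, 0.06], [0.0, 0.0, 0.06]]
"turn": [[0, 0, 0.0], [0, 0, 0.0], [0, 0, 0.0]]
```

View pics/s10.png

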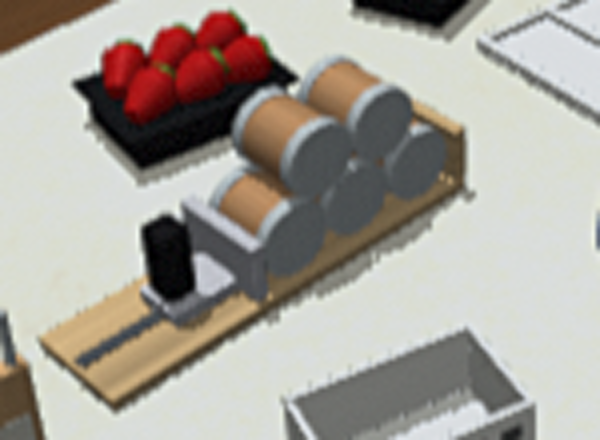

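Both second-layer tins are nested (crop (290,145), (355,105)). The top one comes next.

Request:
carry_out:
  offset:
    - [0,-0.001,-0.078]
    - [-0.001,-0.001,-0.155]
    - [-0.001,-0.002,-0.233]
    - [-0.001,-0.002,-0.311]
    - [-0.002,-0.003,-0.388]
    - [0.075,-0.01,-0.388]
    - [0.151,-0.016,-0.388]
    - [0.228,-0.023,-0.389]
  turn:
    - [0,0,0]
    - [0,0,0]
    - [0,0,0.001]
    - [0,0,0.001]
    - [0,0,0.001]
    - [0,0,-0.004]
    - [0,0,-0.009]
    - [0,0,-0.014]

```text
clock: 41.0
tcp_pos: [0.5911, -0.1934, 0.2194]
orientation: [2.333, 2.102, 0.002]
contact_force: [-0.2, 0.1, -0.9]
grip_width: 0.0553
```

Request:
carry_out:
  offset:
    - [0.076,-0.005,0.0]
    - [0.153,-0.01,0.0]
    - [0.229,-0.016,0.0]
    - [0.306,-0.021,0.0]
    - [0.382,-0.026,0.0]
    - [0.459,-0.031,0.0]
    - [0.535,-0.036,0.0]
    - [0.535,-0.036,0.0]
  turn:
    - [0,0,-0.005]
    - [0,0,-0.01]
    - [0,0,-0.015]
    - [0,0,-0.02]
    - [0,0,-0.025]
    - [0,0,-0.03]
    - [0,0,-0.035]
    - [0,0,-0.035]

```text
clock: 41.8
tcp_pos: [0.6007, 0.0816, 0.2186]
orientation: [-2.265, -2.173, -0.005]
contact_force: [-0.3, -0.5, -1.2]
grip_width: 0.0552
```

Request:
carry_out:
  offset:
    - [0,0,0.0]
    - [0,0,0.06]
    - [0,0,0.12]
    - [0,0,0.12]
    - [0,0,0.12]
  turn:
    - [0,0,0]
    - [0,0,0]
    - [0,0,0]
    - [0,0,0]
    - [0,0,0]

```text
clock: 42.3
tcp_pos: [0.601, 0.072, 0.1589]
orientation: [2.28, 2.161, -0.001]
contact_force: [0.9, -0.1, -1.3]
grip_width: 0.0554
```

Run:
```python
from h import *
path(rk(0,.0005,.118),step=.012)
```

```text
42.3 [0.601  0.072  0.1589]
"offset": [[0.001, 0.0, 0.02], [0.002, 0.0, 0.041], [0.002, 0.0, 0.061], [0.003, 0.0, 0.082], [0.003, 0.0, 0.082], [0.003, 0.0, 0.082]]
"turn": [[0, 0, -0.0], [0, 0, -0.001], [0, 0, -0.001], [0, 0, -0.002], [0, 0, -0.002], [0, 0, -0.002]]
```

Request:
carry_out:
  offset:
    - [0.001,0,0.02]
    - [0.001,0,0.041]
    - [0.002,0,0.061]
    - [0.002,0,0.072]
    - [0.002,0,0.079]
    - [0.002,0,0.082]
    - [0.002,0,0.082]
    - [0.002,0,0.082]
  turn:
    - [0,0,0]
    - [0,0,0]
    - [0,0,0]
    - [0,0,0]
    - [0,0,0]
    - [0,0,0]
    - [0,0,0]
    - [0,0,0]

```text
clock: 43.1
tcp_pos: [0.601, 0.0745, 0.1175]
orientation: [2.277, 2.164, 0.0]
contact_force: [-1.2, -0.3, 0.5]
grip_width: 0.0552
```

Just touching (about +1.7 N against the free load). One more millimetre, then release and lift straight up.

Request:
carry_out:
  offset:
    - [0,0,0.001]
    - [0,0,0.001]
    - [0,0,0.001]
  turn:
    - [0,0,0]
    - [0,0,0]
    - [0,0,0]

```text
clock: 43.4
tcp_pos: [0.6011, 0.0745, 0.1174]
orientation: [2.278, 2.164, 0.001]
contact_force: [-2.1, -0.4, 5.4]
grip_width: 0.0553
```

Request:
carry_out:
  offset:
    - [0,0,0]
    - [0,0,0]
    - [0,0,0]
    - [0,0,0]
    - [0,0,0]
  turn:
    - [0,0,0]
    - [0,0,0]
    - [0,0,0]
    - [0,0,0]
    - [0,0,0]
  hand: 0

```text
clock: 43.9
tcp_pos: [0.6009, 0.0746, 0.1167]
orientation: [-2.277, -2.164, 0.0]
contact_force: [0.3, 0.3, -0.4]
grip_width: 0.0851
```

Request:
carry_out:
  offset:
    - [0,0,-0.05]
    - [0,0,-0.13]
    - [0,0,-0.22]
    - [0,0,-0.3]
    - [0,0,-0.3]
    - [0,0,-0.3]
  turn:
    - [0,0,0]
    - [0,0,0]
    - [0,0,0]
    - [0,0,0]
    - [0,0,0]
    - [0,0,0]

```text
clock: 44.5
tcp_pos: [0.6013, 0.0747, 0.2676]
orientation: [2.277, 2.164, 0.003]
contact_force: [-0.0, -0.1, -0.6]
grip_width: 0.0854
```

Run:
```python
from h import *
st()
f=grab("side"); p=f["pixels"]; a=p[200:310,190:340]; b=p[225:370,140:290]
cv2.imwrite('pics/s11.png',np.hstack([cv2.resize(a[:,:,::-1],None,fx=2.6,fy=2.6,interpolation=2),cv2.resize(b[:,:,::-1],(390,286),interpolation=2)]))
for c in("side","top"):
    g=grab(c)
    for q in("tag_c","hook_low","stand","basket_in"):
        for d in look_for(q,c)[:2]: print(c,q,round(d["score"],2),world(g,d["xyz"]).round(3))
```

```text
44.5 [0.6013 0.0747 0.2676] [2.277 2.164 0.003] [-0.  -0.1 -0.6] 0.0854
side tag_c 0.66 [0.477 0.376 0.132]
side tag_c 0.48 [0.529 0.377 0.009]
side hook_low 0.96 [0.53  0.375 0.013]
side hook_low 0.4 [0.576 0.075 0.035]
side stand 0.79 [0.533 0.373 0.008]
side basket_in 0.7 [0.423 0.187 0.026]
top hook_low 0.92 [0.531 0.369 0.011]
```

View pics/s11.png

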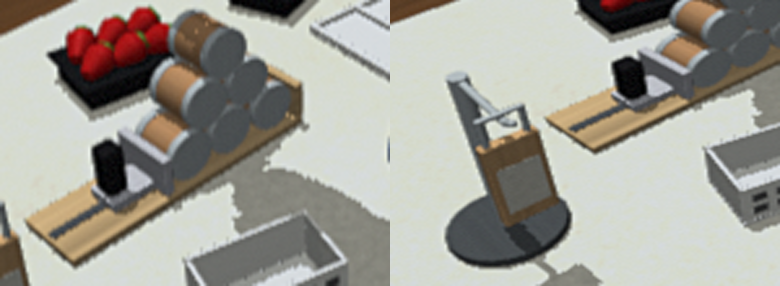

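The pyramid of six is complete (left panel) and the tag still hangs on its hook. I'll fit the tag pose from the side-view corners and track the hook.

Run:
```python
from fit import *
fs={c:grab(c) for c in("top","side")}
S=lambda u,v,L:("side",140+u/4-.4,240+v/4-.4,L)
T=lambda u,v,L:("top",140+u/4-.4,155+v/4-.4,L)
ob=[S(137,243,(-.005,.02,.164)),S(225,203,(-.005,-.02,.164)),S(258,360,(-.005,-.02,.074)),S(183,397,(-.005,.02,.074))]
for x0 in([.478,.37,0],[.478,.37,-.3]): 
    p,e=fit(fs,ob,x0);print("tag",p.round(4),e.tolist())
for d in outline_of("tag_c","side")[:1]:
    m=d["region"];ys,xs=np.where(m);print(d["score"],xs.min(),xs.max(),ys.min(),ys.max())
pts=[("tl",-.005,.02,.164),("tr",-.005,-.02,.164)]
# stand-predicted
s=np.array([.5389,.365]);yw=-.097
print("hook low pred",s+np.array([np.cos(yw),np.sin(yw)])*-.059)
print("top proj of tag at hook", [proj(fs["top"],[*p[:2],z]) for z in(.185,.119,.074)])
save(fs["top"],'t12',(140,170,260,260),6)
```

```text
tag [ 0.4838  0.3711 -0.2074] [[-0.7, 0.7], [1.0, -0.1], [1.2, -1.8], [-1.9, 0.3]]
tag [ 0.4838  0.3711 -0.2075] [[-0.7, 0.7], [1.0, -0.1], [1.2, -1.8], [-1.9, 0.3]]
0.58 172 205 278 338
hook low pred [0.48017735 0.37071403]
top proj of tag at hook [array([155.00651797, 211.54021657]), array([165.81763998, 214.49985722]), array([172.41461542, 216.30583783])]
```

View pics/t12.png

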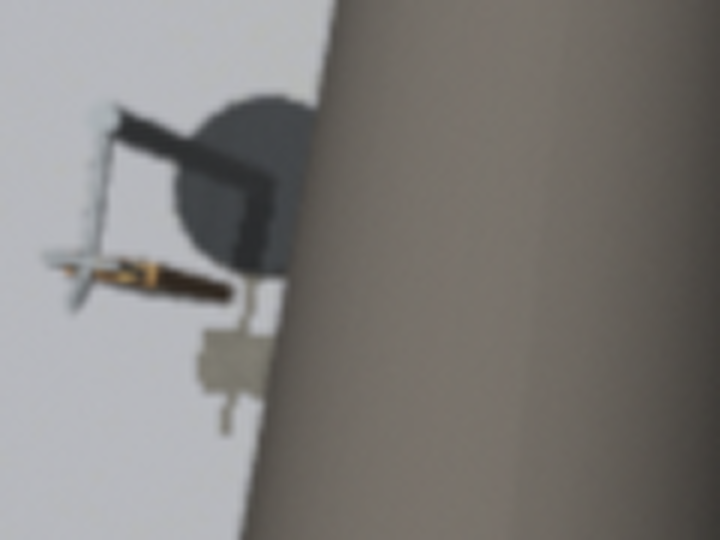

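Run:
```python
from h import *
f=grab("top"); c=ray(f,140+85/6-.4,170+262/6-.4,.188);print(c, ray(f,140+105/6-.4,170+112/6-.4,.195),ray(f,140+78/6-.4,170+300/6-.4,.195))
# visible board top: crop (62..155,268..): board front lower right end (230,293) z=.074
print(ray(f,140+230/6-.4,170+293/6-.4,.074))
```

```text
[0.47913943 0.37250462 0.188     ] [0.54042228 0.36588974 0.195     ] [0.46283761 0.37103901 0.195     ]
[0.47821585 0.3554052  0.074     ]
```

Run:
```python
from h import *
path([.60,.1,.32,.1],[.481,.3715,.32,1.45],[.481,.3715,.26,1.45],settle=3)
```

```text
45.2 [0.6009 0.0746 0.2668]
"offset": [[0.025, -0.002, -0.053], [0.051, -0.004, -0.106], [0.095, -0.027, -0.106], [0.139, -0.049, -0.106], [0.183, -0.071, -0.106], [0.227, -0.093, -0.106], [0.272, -0.115, -0.106], [0.316, -0.137, -0.106]]
"turn": [[0, 0, -0.05], [0, 0, -0.101], [0, 0, -0.176], [0, 0, -0.251], [0, 0, -0.326], [0, 0, -0.401], [0, 0, -0.476], [0, 0, -0.551]]
"offset": [[0.046, 0.017, 0.0], [0.092, 0.035, 0.0], [0.139, 0.052, 0.0], [0.185, 0.07, 0.0], [0.231, 0.087, 0.0], [0.277, 0.105, 0.0], [0.277, 0.105, 0.06], [0.277, 0.105, 0.12]]
"turn": [[0, 0, -0.075], [0, 0, -0.15], [0, 0, -0.225], [0, 0, -0.3], [0, 0, -0.375], [0, 0, -0.45], [0, 0, -0.45], [0, 0, -0.45]]
"offset": [[0.0, 0.0, 0.0], [0.0, 0.0, 0.0], [0.0, 0.0, 0.0]]
"turn": [[0, 0, 0.0], [0, 0, 0.0], [0, 0, 0.0]]
```

Request:
carry_out:
  offset:
    - [0.025,-0.002,-0.053]
    - [0.051,-0.004,-0.106]
    - [0.095,-0.027,-0.106]
    - [0.139,-0.049,-0.106]
    - [0.183,-0.071,-0.106]
    - [0.227,-0.093,-0.106]
    - [0.272,-0.115,-0.106]
    - [0.316,-0.137,-0.106]
  turn:
    - [0,0,-0.05]
    - [0,0,-0.101]
    - [0,0,-0.176]
    - [0,0,-0.251]
    - [0,0,-0.326]
    - [0,0,-0.401]
    - [0,0,-0.476]
    - [0,0,-0.551]

```text
clock: 46.05
tcp_pos: [0.5401, 0.2368, 0.3199]
orientation: [1.21, 2.899, 0.0]
contact_force: [0.9, -0.6, -0.5]
grip_width: 0.0853
```

Request:
carry_out:
  offset:
    - [0.046,0.017,0.0]
    - [0.092,0.035,0.0]
    - [0.139,0.052,0.0]
    - [0.185,0.07,0.0]
    - [0.231,0.087,0.0]
    - [0.277,0.105,0.0]
    - [0.277,0.105,0.06]
    - [0.277,0.105,0.12]
  turn:
    - [0,0,-0.075]
    - [0,0,-0.15]
    - [0,0,-0.225]
    - [0,0,-0.3]
    - [0,0,-0.375]
    - [0,0,-0.45]
    - [0,0,-0.45]
    - [0,0,-0.45]

```text
clock: 46.85
tcp_pos: [0.481, 0.373, 0.2599]
orientation: [0.185, 3.135, 0.003]
contact_force: [0.4, -0.1, -0.3]
grip_width: 0.0854
```

Request:
carry_out:
  offset:
    - [0,0,0]
    - [0,0,0]
    - [0,0,0]
    - [0,0,0]
  turn:
    - [0,0,0]
    - [0,0,0]
    - [0,0,0]
    - [0,0,0]

```text
clock: 47.25
tcp_pos: [0.482, 0.372, 0.2616]
orientation: [0.189, 3.134, 0.003]
contact_force: [0.5, -0.1, 0.3]
grip_width: 0.0854
```

Run:
```python
from h import *
path([.481,.3715,.15,1.45],step=.025)
```

```text
47.2 [0.482  0.372  0.2616]
"offset": [[0.0, -0.0, 0.045], [0.001, -0.001, 0.089], [0.001, -0.001, 0.134], [0.002, -0.001, 0.179], [0.002, -0.002, 0.223], [0.002, -0.002, 0.223], [0.002, -0.002, 0.223]]
"turn": [[0, 0, 0.0], [0, 0, 0.0], [0, 0, 0.0], [0, 0, 0.0], [0, 0, 0.0], [0, 0, 0.0], [0, 0, 0.0]]
```

Request:
carry_out:
  offset:
    - [0,0,0.045]
    - [0,0,0.089]
    - [0.001,-0.001,0.134]
    - [0.001,-0.001,0.18]
    - [0.001,-0.001,0.222]
    - [0.001,-0.001,0.222]
    - [0.001,-0.001,0.222]
  turn:
    - [0,0,0]
    - [0,0,0]
    - [0,0,0]
    - [0,0,0]
    - [0,0,0]
    - [0,0,0]
    - [0,0,0]

```text
clock: 47.95
tcp_pos: [0.4811, 0.3714, 0.1499]
orientation: [0.189, 3.135, 0.001]
contact_force: [-0.2, 0.5, 0.5]
grip_width: 0.0853
```

Request:
carry_out:
  offset:
    - [0,0,0]
    - [0,0,0]
    - [0,0,0]
    - [0,0,0]
    - [0,0,0]
    - [0,0,0]
    - [0,0,0]
  turn:
    - [0,0,0]
    - [0,0,0]
    - [0,0,0]
    - [0,0,0]
    - [0,0,0]
    - [0,0,0]
    - [0,0,0]
  hand: 1
  force: 30

```text
clock: 48.65
tcp_pos: [0.4818, 0.3721, 0.1506]
orientation: [0.189, 3.133, 0.004]
contact_force: [0.3, 0.9, 5.9]
grip_width: 0.032
```

Run:
```python
from h import *
st(); f=grab("side"); save(f,'s13',(150,240,240,350),5)
for d in look_for("tag_c","side")[:2]: print(d["score"],world(f,d["xyz"]).round(3))
hsv=cv2.cvtColor(f["pixels"],cv2.COLOR_RGB2HSV); m=cv2.inRange(hsv,(8,80,50),(22,255,255))
o=f["pixels"].astype(int)
for y in range(268,342,2):
    print(y,''.join('T' if m[y,x] else ('#' if o[y,x].sum()<150 else ('+' if o[y,x].sum()<420 else '.')) for x in range(162,222)))
```

```text
48.65 [0.4818 0.3721 0.1506] [0.189 3.133 0.004] [0.3 0.9 5.9] 0.032
0.85 [0.476 0.374 0.126]
268 ###########...............+###########+.....................
270 ###########+.............+###########+......................
272 ###########+..............###########+.....................T
274 ##########+...............+####++++##+.................TTTTT
276 ##########+...............+#####+++###+.............TTTTTTTT
278 ##########+++.............++++###+++##+.........TTTTTTTTTTTT
280 ##########++...++++....+++++++###+++###......TTTTTTTTTTTTTTT
282 ##########+++...++++++++....++###++++##+..TTTTTTTTTTTTTTTT++
284 ###########+++.+++++++......+++###+++##TTTTTTTTTTTTTTTT+++++
286 ########+++#++++....++++++...++###+++++TTTTTTTTTTTTT++++++TT
288 +#######++++#++......++++++..+++###+++..+TTTTTTT+++++++TTTTT
290 .+######++++#++..............+++###++.....+TTTT++++TTTTTTTTT
292 .+#######++++#++..........TTTTTTTTT+.........+TTTTTTTTTTTTTT
294 ..+######++++##+......TTTTTTTTTTTTT+...........+TTTTTTTTTTTT
296 ...+######++++#+++TTTTTTTTTTTTTTTTTT+............+TTTTTTTTTT
298 ....+#####++++#++TTTTTTTTTT
[... 698 characters left out ...]
.....++TTTT+++++++++++++++++++T+..................
322 ...............++TTTT++++++++++++++++++++T..................
324 ...............+++TTTT++++++++++++++++++TT+.................
326 ...........++++++++TTT+++++++++++++++TTTTTT++...............
328 ........+++++++++++TTTT+++++++++++TTTTTTTT++++..............
330 ......++++++++++++++TTT+++++++TTTTTTTT+++++++++.............
332 ....++++++++++++++++TTTT+++TTTTTTTT++++++++++++.............
334 ...++++++++++++++++++TTTTTTTTTTT++++++++++++++#+............
336 ..+++++++++++++++++++TTTTTTTT+++++++++++++++++#+............
338 .++++++++++++++++++++++TTT+#++++++++++++++++++#+............
340 ++++++++++++++++++++++++######+++++++++++++++#+.............
```

Request:
carry_out:
  offset:
    - [0,0,-0.008]
    - [0,0,-0.016]
    - [0,0,-0.025]
    - [0,0,-0.025]
    - [0,0,-0.025]
    - [0,0,-0.025]
  turn:
    - [0,0,0]
    - [0,0,0]
    - [0,0,0]
    - [0,0,0]
    - [0,0,0]
    - [0,0,0]
  force: 40

```text
clock: 49.35
tcp_pos: [0.4803, 0.3709, 0.1611]
orientation: [-0.189, -3.136, 0.001]
contact_force: [-0.5, 0.1, -1.1]
grip_width: 0.0314
```

```bash
cat >> h.py <<'E'
def asc(x0=162,x1=222,y0=262,y1=342,cam="side"):
    f=grab(cam); hsv=cv2.cvtColor(f["pixels"],cv2.COLOR_RGB2HSV); m=cv2.inRange(hsv,(8,80,50),(22,255,255)); o=f["pixels"].astype(int)
    for y in range(y0,y1,2): print(y,''.join('T' if m[y,x] else ('#' if o[y,x].sum()<150 else ('+' if o[y,x].sum()<420 else '.')) for x in range(x0,x1)))
E
python3 - <<'E'
from h import *
st(); asc()
E
```

```text
49.35 [0.4803 0.3709 0.1611] [-1.890e-01 -3.136e+00  1.000e-03] [-0.5  0.1 -1.1] 0.0314
262 ##########+...............+############+....................
264 ##########+...............+###########......................
266 ##########+..............+###########+......................
268 ##########+..............+#####+++###+......................
270 #########+................+####++++###......................
272 #########+................+++###+++###+....................T
274 #########+...............+++++###+++##+................TTTTT
276 ##########+..........+++++.+++###+++###+............TTTTTTTT
278 ##########+++....+++++......++###++++##+........TTTTTTTTTTTT
280 #########++#+++++++.........+++###+++##+.....TTTTTTTTTTTTTTT
282 #######++++#++..+++++........++###+++.....TTTTTTTTTTTTTTTT++
284 +#######++++#+...+++++.......+++###+++TTTTTTTTTTTTTTTTT+++++
286 .+######++++#+.....+++++++.+T+++T##+..+TTTTTTTTTTTTT++++++TT
288 .+#######++++#+......++++++TTTTTTTT+...++TTTTTTT++++++TTTTTT
290 ..+######++++##+.....TTTTTTTTTTTTTTT......+TTTT++++TTTTTTTTT
292 ...+######++++#++TTTTTTTTTTTTTTTT
[... 887 characters left out ...]
.....+++TTTT++++++++++++++++++TTT.................
322 ...............++++TTTT++++++++++++++TTTTTT+................
324 ...............++++TTTT+++++++++++TTTTTTTT+.................
326 ...........+++++++++TTTT++++++TTTTTTTTT++++++...............
328 ........++++++++++++TTTT+++TTTTTTTT+++++++++++..............
330 ......+++++++++++++++TTTTTTTTTT++++++++++++++++.............
332 ....++++++++++++++++++TTTTTTT++++++++++++++++++.............
334 ...++++++++++++++++++++TT+++++++++++++++++++++#+............
336 ..++++++++++++++++++++++++++++++++++++++++++++#+............
338 .++++++++++++++++++++++++++#++++++++++++++++++#+............
340 +++++++++++++++++++++++++#####+++++++++++++++#+.............
```

The tag rises with the gripper by about 11 mm (4–5 px), so the 33 mm loop is held. Moving off towards the stand's -x.

Request:
carry_out:
  offset:
    - [0.015,0,0]
    - [0.03,0,0]
    - [0.05,0,0]
    - [0.07,0,0]
    - [0.09,0,0]
    - [0.11,0,0]
    - [0.12,0,0]
    - [0.12,0,0]
  turn:
    - [0,0,0]
    - [0,0,0]
    - [0,0,0]
    - [0,0,0]
    - [0,0,0]
    - [0,0,0]
    - [0,0,0]
    - [0,0,0]

```text
clock: 50.2
tcp_pos: [0.42, 0.3786, 0.1614]
orientation: [-0.187, -3.136, -0.0]
contact_force: [0.2, 0.8, -0.1]
grip_width: 0.0311
```

Run:
```python
from h import *
st(); f=grab("side"); print([(round(d["score"],2),world(f,d["xyz"]).round(3)) for d in look_for("tag_c","side")[:2]])
for c in("side","top"):
    f=grab(c)
    for d in outline_of("basket_in",c)[:1]:
        ys,xs=np.where(d["region"]); b=cv2.minAreaRect(np.stack([xs,ys],1).astype(np.float32)); print(c,d["score"],xs.min(),xs.max(),ys.min(),ys.max(),[ray(f,*p,0.05).round(3)[:2] for p in cv2.boxPoints(b)])
```

```text
50.2 [0.42   0.3786 0.1614] [-0.187 -3.136 -0.   ] [ 0.2  0.8 -0.1] 0.0311
[(0.66, array([0.413, 0.379, 0.14 ]))]
side 0.57 261 323 282 339 [array([0.474, 0.236]), array([0.436, 0.107]), array([0.336, 0.17 ]), array([0.376, 0.28 ])]
top 0.67 219 264 225 259 [array([0.404, 0.248]), array([0.47 , 0.227]), array([0.431, 0.116]), array([0.366, 0.137])]
```

The tag is free and moves with the gripper. The basket has been knocked by about (-6, -34) mm, and its centre is now near (0.419, 0.184) with yaw -0.34.

Run:
```python
from h import *
path([.42,.33,.17,1.45],[.4416,.176,.17,1.233],settle=3)
```

```text
50.5 [0.4215 0.3781 0.1613]
"offset": [[-0.004, -0.048, -0.009], [-0.009, -0.096, -0.017], [-0.029, -0.171, -0.017], [-0.049, -0.246, -0.017], [-0.069, -0.321, -0.017], [-0.089, -0.396, -0.017], [-0.089, -0.396, -0.017], [-0.089, -0.396, -0.017]]
"turn": [[0, 0, -0.0], [0, 0, -0.0], [0, 0, 0.036], [0, 0, 0.072], [0, 0, 0.108], [0, 0, 0.145], [0, 0, 0.145], [0, 0, 0.145]]
"offset": [[0.0, 0.0, 0.0]]
"turn": [[0, 0, 0.0]]
```

Request:
carry_out:
  offset:
    - [-0.004,-0.048,-0.009]
    - [-0.009,-0.096,-0.017]
    - [-0.029,-0.171,-0.017]
    - [-0.049,-0.246,-0.017]
    - [-0.069,-0.321,-0.017]
    - [-0.089,-0.396,-0.017]
    - [-0.089,-0.396,-0.017]
    - [-0.089,-0.396,-0.017]
  turn:
    - [0,0,0]
    - [0,0,0]
    - [0,0,0.036]
    - [0,0,0.072]
    - [0,0,0.108]
    - [0,0,0.145]
    - [0,0,0.145]
    - [0,0,0.145]

```text
clock: 51.3
tcp_pos: [0.4418, 0.1756, 0.17]
orientation: [0.532, 3.096, 0.001]
contact_force: [-0.1, 0.9, -0.5]
grip_width: 0.0316
```

Request:
carry_out:
  offset:
    - [0,0,0.02]
    - [0,0,0.04]
    - [0,0,0.04]
    - [0,0,0.04]
  turn:
    - [0,0.03,0]
    - [0,0.067,0]
    - [0,0.067,0]
    - [0,0.067,0]

```text
clock: 51.7
tcp_pos: [0.4414, 0.1771, 0.1496]
orientation: [-0.51, -3.0, -0.025]
contact_force: [-0.9, -0.4, 0.6]
grip_width: 0.0314
```

Run:
```python
from h import *
o=st(); M=Ro.from_rotvec(o["orientation"])
print("down shift units per m", (M.inv().apply([0,0,-.067])/.5).round(4))
C=np.array([.419,.184]);yw=-.338;d=np.array(o["tcp_pos"])[:2]-C
print("tcp in basket",d@[np.cos(yw),np.sin(yw)],d@[-np.sin(yw),np.cos(yw)])
f=grab("side"); save(f,'s14',(200,230,340,350),5)
for d in outline_of("basket_in","side")[:1]:
    ys,xs=np.where(d["region"]);print(d["score"],xs.min(),xs.max(),ys.min(),ys.max())
```

```text
51.7 [0.4414 0.1771 0.1496] [-0.51  -3.    -0.025] [-0.9 -0.4  0.6] 0.0314
down shift units per m [-1.340e-02  1.000e-04  1.333e-01]
tcp in basket 0.02341850973493648 0.0009698716199499404
0.79 261 324 281 339
```

View pics/s14.png

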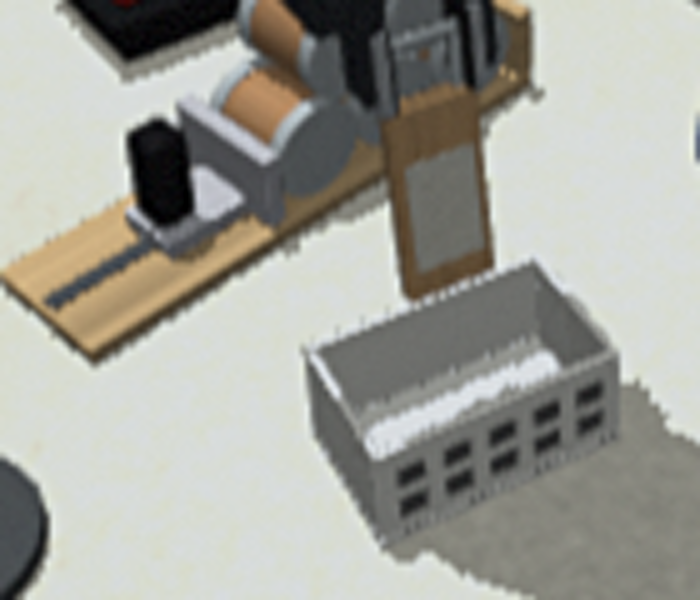

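The tag is held by its loop, foot at crop (450,290), with the basket rim corners at (305,348), (535,262), (618,350), (375,460). I'll use those corners to check the basket fit and the foot's projection.

Run:
```python
from fit import *
fs={"side":grab("side"),"top":grab("top")}
S=lambda u,v,L:("side",200+u/5-.4,230+v/5-.4,L)
ob=[S(305,346,(.035,.055,.05)),S(535,262,(.035,-.055,.05)),S(618,350,(-.035,-.055,.05)),S(375,460,(-.035,.055,.05))]
p,e=fit(fs,ob,[.419,.184,-.338]);print(p.round(4),e.tolist())
d=[.4414,.1771]-p[:2];c,s=np.cos(p[2]),np.sin(p[2]);print("tcp in basket",c*d[0]+s*d[1],-s*d[0]+c*d[1])
o=r.get_obs();M=Ro.from_rotvec(o["orientation"]).as_matrix()
for L in(.07,.0766,.083):
    F=np.array(o["tcp_pos"])+L*M[:,2]; q=proj(fs["side"],F); print(L,F.round(4),((q+.4-[200,230])*5).round())
```

```text
[ 0.4217  0.1858 -0.3288] [[-0.7, 0.1], [0.3, -2.2], [0.5, 0.3], [-0.1, 0.2]]
tcp in basket 0.02142843295345529 -0.0018528096543725496
0.07 [0.4346 0.1794 0.0806] [445. 270.]
0.0766 [0.434  0.1796 0.074 ] [447. 283.]
0.083 [0.4334 0.1798 0.0676] [448. 296.]
```

Request:
carry_out:
  offset:
    - [-0.003,0,0.03]
    - [-0.006,0,0.06]
    - [-0.009,0,0.09]
    - [-0.011,0,0.11]
    - [-0.013,0,0.128]
    - [-0.013,0,0.13]
    - [-0.013,0,0.13]
    - [-0.013,0,0.13]
  turn:
    - [0,0,0]
    - [0,0,0]
    - [0,0,0]
    - [0,0,0]
    - [0,0,0]
    - [0,0,0]
    - [0,0,0]
    - [0,0,0]

```text
clock: 52.7
tcp_pos: [0.4418, 0.1765, 0.085]
orientation: [-0.512, -3.0, -0.027]
contact_force: [0.2, 0.1, -1.1]
grip_width: 0.0316
```

Request:
carry_out:
  offset:
    - [0,0,0.002]
    - [-0.001,0,0.004]
    - [-0.001,0,0.006]
    - [-0.001,0,0.006]
  turn:
    - [0,0,0]
    - [0,0,0]
    - [0,0,0]
    - [0,0,0]

```text
clock: 53.1
tcp_pos: [0.4416, 0.1763, 0.0814]
orientation: [-0.512, -2.999, -0.026]
contact_force: [-0.0, 0.2, -0.0]
grip_width: 0.0315
```

Request:
carry_out:
  offset:
    - [0,0,0.002]
    - [0,0,0.003]
    - [0,0,0.004]
    - [0,0,0.004]
  turn:
    - [0,0,0]
    - [0,0,0]
    - [0,0,0]
    - [0,0,0]

```text
clock: 53.5
tcp_pos: [0.4424, 0.1763, 0.081]
orientation: [-0.513, -3.0, -0.027]
contact_force: [-2.4, -2.4, 16.6]
grip_width: 0.0315
```

Request:
carry_out:
  offset:
    - [0,0,0]
    - [0,0,0]
    - [0,0,0]
    - [0,0,0]
    - [0,0,0]
    - [0,0,0]
  turn:
    - [0,0,0]
    - [0,0,0]
    - [0,0,0]
    - [0,0,0]
    - [0,0,0]
    - [0,0,0]
  hand: 0

```text
clock: 54.1
tcp_pos: [0.4412, 0.1764, 0.0793]
orientation: [-0.511, -2.999, -0.026]
contact_force: [1.1, -0.2, 0.1]
grip_width: 0.0858
```

Request:
carry_out:
  offset:
    - [0,0,-0.03]
    - [0,0,-0.1]
    - [0,0,-0.2]
    - [0,0,-0.3]
    - [0,0,-0.35]
    - [0,0,-0.35]
    - [0,0,-0.35]
    - [0,0,-0.35]
  turn:
    - [0,0,0]
    - [0,0,0]
    - [0,0,0]
    - [0,0,0]
    - [0,0,0]
    - [0,0,0]
    - [0,0,0]
    - [0,0,0]

```text
clock: 54.9
tcp_pos: [0.4568, 0.1703, 0.2521]
orientation: [-0.511, -2.997, -0.023]
contact_force: [-0.3, -0.5, -0.4]
grip_width: 0.0851
```

Run:
```python
from h import *
st(); f=grab("side")
for q in("tag_c","basket_in","fence","tin0_c"):
  for d in look_for(q,"side")[:6]: print(q,round(d["score"],2),world(f,d["xyz"]).round(3))
asc(255,330,262,345)
```

```text
54.9 [0.4568 0.1703 0.2521] [-0.511 -2.997 -0.023] [-0.3 -0.5 -0.4] 0.0851
tag_c 0.58 [0.427 0.184 0.063]
tag_c 0.35 [0.571 0.029 0.039]
basket_in 0.57 [0.404 0.197 0.024]
fence 0.65 [0.598 0.177 0.033]
fence 0.36 [0.427 0.184 0.066]
tin0_c 0.79 [0.586 0.113 0.092]
262 +++++++++++++++TTTTTTTTTTT+++++++++++++....................................
264 ++++++++++++++TTTTTTTTT+++++++++++++.......................................
266 ++++++++++++TTTTTTTT+++++++++++++++++++++..................................
268 ++++++++++TTTTTT++++++++++++++++++.....++..................................
270 ++TTTTTTTTTTT+++++++++..+.+++..........++..................................
272 ++TTTTTTTT++++++++........++...........++..................................
274 ++TTTTT++++...............+++..........+++.................................
276 TTTT+++...................+++.....++TTT+TTT................................
278 T++++......................++++TTTTTTTTTTTT+...............................
280 ..........................T++TTTTTTTTTTTTTT+...............................
282 .........................TTTTT
[... 1825 characters left out ...]
++++++++++++++++++++++++++++++++++++++++++++++++++++++++++++
330 ................++++++++++####+++++++++++++++++++++++++++++++++++++++++++++
332 .................++++++++++++++++++++++++++++++++++++++++++++++++++++++++++
334 .................++++++++++++++++++++++++++++++++++++++++++++++++++++++++++
336 ...................++++++++++++++++++++++++++++++++++++++++++++++++++++++++
338 ....................+++++++++++++++++++++++++++++++++++++++++++++++++++++++
340 .....................+.++++++.....+++++++++++++++++++++++++++++++++++++++++
342 ....................................+++++++++++++++++++++++++++++++++++++++
344 .......................................++++++++++++++++++++++++++++++++++++
```

Run:
```python
from h import *
f=grab("side"); a=cv2.imread('pics/s11.png')[:286,:390]; b=cv2.resize(f["pixels"][200:310,190:340,::-1],(390,286),interpolation=2)
d=cv2.absdiff(a,b).max(2); d=cv2.resize(d,(75,44),interpolation=cv2.INTER_AREA)
for row in d: print(''.join('#' if v>60 else '+' if v>25 else '.' for v in row))
st()
```

```text
...........................................................................
....................................+......................................
..................................+###+....................................
.................................++####+++.................................
..................................++#+#####++..............................
...................................++++###+................................
.....................................++++..................................
......................................++...................................
...........................................................................
...........................................................................
...........................................................................
...........................................................................
...........................................................................
...........................................................................
....................................
[... 1619 characters left out ...]
..+#############
####.........................................##+.....++.......#+###########
####.........................................++.......+........++##########
####+........................................++.......+.........++#########
#####........................................++.......+..........++########
#####........................................++......++...+#+..++++########
#####.........................................++..++++#.....++++...########
#####+........................................#++++####...+++......##+..###
######........................................#########+++..........+....##
55.25 [0.4577 0.1704 0.2531] [-0.511 -2.998 -0.025] [-1.1  0.1 -0.1] 0.0852
```

Run:
```python
from h import *
print(r.hand_in()); st()
```

```text
the job is handed in; nothing more can be done
None
the job is handed in; nothing more can be done
```

The job is done and handed in at about 55 s of the 210 s allowed; no verdict was reported.

- **Fence:** I slid it by its black grip until it stopped. It held against about 20 N, at the position expected for the end stop.
- **Tins:** All six brown tins are stacked 3-2-1 in the bay. Each was gripped by its ends and set down with light contact at about the expected height. The last side view matches the picture taken right after stacking. The only change was on the top tin's label, where I think the gripper's shadow fell in the earlier picture.
- **Tag:** It went into the basket, which had been knocked about 34 mm aside during the run; I measured it again first. The last side view shows the tag upright in the basket, loop end up, with its foot near the floor.
- **Did not go as planned:** The fingers closed on the tag's 33 mm wire loop, not the 40 mm board. It held through the lift and the placing. The foot met the floor with about 17 N before I released it.
- **Bystanders:** The arm never worked near the punnets or the lids, so they should be where they were. I did not measure them again at the end.

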